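# Roll the speaker over and press its recessed reset button

### The job

The portable speaker on the bench mat must be reset, but its recessed reset button is turned away: roll the speaker along the mat, without lifting it, until the button faces straight up. Then take the stylus out of its leaning coil stand, push the button straight and fully in with the stylus, let it spring back, and put the stylus back in the coil, tip down at the bottom. Leave the speaker lying still on the mat with the button up, and do not disturb the spool, circuit board, bottle and meter.

Things in the scene. Friction and masses are not known exactly. Their poses are not given: they have to be found in the camera images.
- mat: Flat grey-blue mat 380 x 260 mm, 3 mm thick, fixed. Origin: centre of its underside. x: its long side, the way the speaker rolls; y: its short side; z up. Spool, board and bottle stand in turn at three places on it: (-155, 0), (152, -62), (152, 62) mm, within 25 mm; their faces leave at least 113 mm each way from the origin in x, so the short way round may be blocked when the long way is free.
- speaker: Round portable speaker 52 mm in diameter, 150 mm long, 0.27-0.43 kg, rigid, grey cloth, black end caps. It lies along the mat's y at any turn (button at least 54 degrees from up); rolls easily, stays where it is left. Origin: on its axis at mid-length, 29 mm above the bench. Own y: along the axis to the end with the orange pod; own z: from the axis out through the button, up when it faces up.
- speaker_barrel (a point): Point on the speaker's axis at own y = -5, in the middle of its plain barrel (y = -75 to +30): push or roll it here. A white seam runs along the barrel at the back, 180 degrees round from the button. Between y = +30 and +54 is a groove 42 mm in diameter with the pod.
- speaker_button (a point): Centre of the mouth of the button's hole, on the orange pod (20 x 22 mm) in the speaker's groove: at own y = +42, z = +24. Hole 10 mm in diameter, 3.5 mm deep down to the white button.
- reset_button (a joint): Travel of the button into the speaker in m: 0 out, 0.003 fully in. Spring: 1.3 N to start, 4 N fully in.
- stylus: Straight stylus 145 mm long, 45 g: steel point 5 mm in diameter and 45 mm long with a flat end, a cone, then a round handle 14 mm in diameter, grey metal below, blue plastic above. Origin at its tip; own z from the tip along the axis to the top of the handle. It starts leaning 35 degrees in the stand's coil.
- stylus_tip (a point): The stylus's tip (same point as its origin).
- stylus_grip (a point): Point on the stylus's axis 125 mm from the tip, on the blue handle: the place to grip it, 30 mm outside the coil's mouth; the handle ends 20 mm above it.
- stand: Fixed stand: dark base 125 x 75 mm, 16 mm high, yellow sponge, and a steel coil that leans 35 degrees from vertical towards own -x. Origin: centre of the base's underside; z up. The coil is closed at the bottom, 22 mm in diameter inside, 30 mm outside, 95 mm deep. The stylus stands loosely in it, tip at the bottom, lying on its lower side 4 mm below the coil's axis.
- stand_floor (a point): Centre of the coil's closed bottom, inside, 28 mm above the bench.
- stand_mouth (a point): Centre of the coil's open upper end, 95 mm from the bottom along the leaning axis, 106 mm above the bench. The line from stand_floor to stand_mouth is the coil's axis.
- spool: Bystander: white solder spool standing on its flange, 58 mm in diameter, 45 mm high, 0.26 kg. Origin: centre of its underside.
- board: Bystander: green circuit board 58 x 78 mm (own x, y) on pillars, 32 mm high with its heat sink, 0.11 kg. Origin: centre of its underside.
- bottle: Bystander: blue bottle with white cap, 48 mm in diameter, 115 mm high, 0.14 kg. Origin: centre of its underside.
- meter: Bystander: yellow hand meter lying flat, 150 x 76 mm (own x, y), 37 mm high at its dial, 0.36 kg. Origin: centre of its underside. It lies on one side of the mat, the stand on the other; which side varies.
There are look-alikes about, which are no part of the job. What is shaped like the speaker but pink or purple is not meant.

How it is judged:
By the outcome, as a careful person would: the job done as asked, in the order asked, and still so for the second after the job is handed in, with the robot touching nothing.
It also fails if it takes over 72 s, if anything falls off the work surface, if the arm or the gripper's body presses on something with over 40 N, if the wrist force passes 120 N, or if a joint passes its speed limit or range.

### The arm

A 6-joint arm with a two-finger parallel gripper is mounted at the origin on the work surface. World frame = base frame: x ahead of the robot, y to its left, z up, the work surface at z = 0. Lengths are in m, angles in degrees, forces in N, time in s.
With the tool pointing down it reaches from about 0.35 to 0.975 m from the base axis. Payload 17.4 kg.
Tool frame: the origin (TCP) lies on the centre line of the jaws, within the pads' length; the fingertips stand manip.tip_extent ahead of it and the grasp point (between the pads) lies 3 mm ahead of it (manip.tip_extent is the distance from the TCP to the fingertips, in m); z points along the fingers, y is the line along which they close (so a half turn about z gives the same grasp; the last joint's range is limited). The gripper opens to 85 mm and grips with 20 to 120 N. Pads are 22 mm wide; open, the fingers measure 114 mm over their backs; the gripper's body (76 mm by 85 mm) begins 54 mm behind the grasp point. The pads swing forward as they close: fully open they stand 13 mm farther back than shut.
Start: joints at [-67.196, 6.646, 82.598, -0, 90.757, -2.166], TCP at [0.285, -0.612, 0.253] pointing down, gripper open.
Joint ranges: [-162.19, 162.19], [-47.58, 125.68], [4.15, 143.07], [-65.23, 245.23], [0.69, 171.88], [-170.13, 170.13]. Speed limits (degrees/s): [108.29, 108.29, 127.2, 180, 180, 180].

### API

Orientations are given as a 3x3 rotation matrix whose columns are the frame's x, y, z axes.
In Python, from plant import get_state, viewer, manip gives the robot as it stands. The module is installed in compiled form; this text tells all that it offers.
- The arm moves only by the tool jog_arm, never from a script. Its argument "plan" is a list of rows, each a list of 7 numbers: the shift along the tool's x, y, z in mm, then the turn, a rotation vector about the tool's x, y, z in degrees, then the gripper's target within -1 to 1 (shut at 1, half-way at 0, fully open at -1). In form: [[x, y, z, rx, ry, rz, jaw], ...]. A call has 1 to 5 rows; each row is the pose to reach, as a shift and turn from the pose commanded when the call began, along the tool's axes at that moment; what a row does not reach only later rows make up. A row lasts 1/10 s, in which the tool goes at most 50 mm and 8.59 degrees, less where a joint would pass 70% of its speed; a pose out of reach is approached as far as the arm can. A call with a gripper value outside its range is refused whole. The fingers move at their own pace and stop on an object; "grip_force" is the grip in N (left out, the last holds). Time passes only in rows, so rows that repeat a pose let the fingers close. It gives the time, the measured TCP pose, the force, the opening and the grip force at its end, in the units of the state.
- get_state(): the state, without advancing time (a new reading comes with each control period).
- viewer.read_camera(name): name is "scene" or "top"; returns the picture (400x640x3 uint8, blue, green, red); there is no depth.
- viewer.camera_params(name): a dict with "fx", "fy", "cx", "cy" (pixels), "k1" (the pictures are not rectified: a ray, as slopes to the right and down, at radius r is drawn at 1 + k1 r^2 times it, then the intrinsics apply), "extrinsics" (4x4, takes a point from camera to world coordinates). Camera axes: x right, y down, z forward; pixel columns grow to the right and rows downward; lengths in m; the calibration is good to about 2 mm. A picture is of the moment at which its call begins. camera_params takes no time and is no camera call.
- manip.hand_in(): hands the job in; it is judged then, once.
Trained networks look in the newest picture that a camera, given by its name, has taken for a name from the list of things; names that differ only in an ending like _2 or _b are one class to them, and where a whole thing is asked for, a point or a joint stands for the part that bears it (a point fixed in the world has none). Each returns a list of dicts, best first, with "conf" (0 to 1); they miss things now and then, are a little off and sometimes report something else, mostly with a low value. They report only what shows in the picture. A call takes as long as a camera call. They do not tell look-alikes from the thing itself.
- viewer.find_in(camera, thing): "box" ([centre column, centre row, width, height] in pixels, round what is visible of it).
- viewer.cut_out(camera, thing): "pixels" (400x640 bool, what is visible of it) and "box" ([centre column, centre row, width, height] in pixels, round what is visible of it).
- viewer.landmark_of(camera, thing): "xy" ([column, row] in pixels: a listed point, or the origin of a listed thing).
The state is a dict: "clock": time; "q": joint angles; "dq": joint speeds; "tau": joint torques, N m; "tcp_pos": TCP position; "tool_rot": TCP orientation; "wrist_force": force on the tool from outside, world axes, zero at the start; "ft_torque": the same for the moment, N m; "grip_width": finger opening in m; "finger_force": force on a finger pad.
Only numpy, scipy, OpenCV 4.12 (cv2) and the standard library are available. Lean on these libraries where they do the work, as an engineer would, in place of code of your own. Each camera call takes 0.05 s, during which the arm holds its last target. There are 200 camera calls.

## Working session

There is one attempt and no reset: what is moved stays moved. The work goes in short steps, Python scripts to look and compute and a tool call to move; the robot and the scene stay as the last step left them, time stands still between calls to the robot, and variables do not carry over. Pictures are saved under pics/ and viewed, at most 10 in all, crops included, and the job is handed in when it is done.

Besides the shell and the picture viewer there is one more tool, called after "Call:" as name([rows], argument=value, ...), one row to a line, values as JSON. jog_arm: Moves the arm, as the interface text tells. Its arguments: {"type":"object","properties":{"plan":{"type":"array"},"grip_force":{"type":"number"}},"required":["plan"]}

```bash
mkdir -p pics
cat > h.py <<'E'
import numpy as np, cv2
from plant import get_state, viewer, manip
def ray(cam,px):
    p=viewer.camera_params(cam);E=np.array(p["extrinsics"])
    d=np.array([(px[0]-p["cx"])/p["fx"],(px[1]-p["cy"])/p["fy"]]);u=d.copy()
    for _ in range(20): u=d/(1+p["k1"]*(u@u))
    return E[:3,3],E[:3,:3]@np.array([u[0],u[1],1])
def atz(cam,px,z):
    o,d=ray(cam,px);return o+d*(z-o[2])/d[2]
def proj(cam,P):
    p=viewer.camera_params(cam);E=np.array(p["extrinsics"])
    c=E[:3,:3].T@(np.array(P)-E[:3,3]);u=c[:2]/c[2];u=u*(1+p["k1"]*(u@u))
    return np.array([u[0]*p["fx"]+p["cx"],u[1]*p["fy"]+p["cy"]])
def tri(a,b):
    # two rays
    (o1,d1),(o2,d2)=ray("scene",a),ray("top",b)
    A=np.stack([d1,-d2],1);s=np.linalg.lstsq(A,o2-o1,rcond=None)[0]
    x,y=o1+s[0]*d1,o2+s[1]*d2
    return (x+y)/2,np.linalg.norm(x-y)
E
python3 - <<'E'
from h import *
np.set_printoptions(precision=3,suppress=True)
ims=[viewer.read_camera(c) for c in("scene","top")]
for c,i in zip(("scene","top"),ims):
    cv2.imwrite(f"pics/{c}0.png",i); print(c,{k:np.round(v,3).tolist() for k,v in viewer.camera_params(c).items()})
    for t in ["mat","speaker","stylus","stand","spool","board","bottle","meter","speaker_button","speaker_barrel","stylus_tip","stylus_grip","stand_floor","stand_mouth"]:
        print(c,t,[(np.round(d["xy"],1).tolist(),round(d["conf"],2)) for d in viewer.landmark_of(c,t)[:4]])
    print([(np.round(d["box"]).tolist(),round(d["conf"],2)) for d in viewer.find_in(c,"speaker")])
print(get_state(),manip.tip_extent)
E
```

```text
scene {'fx': 379.464, 'fy': 379.464, 'cx': 318.107, 'cy': 198.335, 'k1': -0.027, 'extrinsics': [[0.516, 0.477, -0.712, 1.144], [0.857, -0.291, 0.425, -0.361], [-0.004, -0.829, -0.559, 0.577], [0.0, 0.0, 0.0, 1.0]]}
scene mat [([326.2, 238.3], 0.74)]
scene speaker [([481.1, 228.8], 0.75), ([333.0, 233.0], 0.72), ([332.4, 235.1], 0.6), ([349.9, 154.8], 0.58)]
scene stylus [([417.2, 200.5], 0.63)]
scene stand [([403.1, 207.2], 0.81), ([394.9, 263.7], 0.31)]
scene spool [([297.9, 206.5], 0.63)]
scene board [([392.8, 265.0], 0.84), ([295.0, 209.2], 0.74)]
scene bottle [([351.6, 288.9], 0.56)]
scene meter [([416.7, 200.8], 0.34)]
scene speaker_button [([356.0, 226.3], 0.93), ([504.2, 224.1], 0.92), ([336.1, 154.9], 0.57)]
scene speaker_barrel [([475.7, 222.6], 0.91), ([332.6, 232.3], 0.77), ([352.1, 158.1], 0.61)]
scene stylus_tip [([417.5, 200.9], 0.59)]
scene stylus_grip [([327.9, 240.6], 0.67), ([401.1, 156.4], 0.6)]
scene stand_floor [([419.2, 201.5], 0.92), ([190.8, 293.1], 0.18)]
scene stand_mouth [([403.1, 170.3], 0.65)]
[([337.0, 234.0, 70.0, 40.0], 0.94), ([351.0, 162.0, 53.0, 25.
[... 1010 characters left out ...]
nd_floor [([203.7, 171.3], 0.77)]
top stand_mouth [([195.4, 188.6], 0.91), ([281.1, 121.1], 0.32)]
[([210.0, 286.0, 67.0, 30.0], 0.96), ([308.0, 169.0, 64.0, 26.0], 0.78)]
{'clock': 1.6, 'q': array([-67.196,   6.646,  82.598,   0.001,  90.756,  -2.167]), 'dq': array([-0.013,  0.063, -0.039, -0.036, -0.031, -0.018]), 'tau': array([  0.   , -73.172, -63.264,  -0.   ,   0.   ,  -0.   ]), 'tcp_pos': array([ 0.285, -0.612,  0.253]), 'tool_rot': array([[ 0.907,  0.422,  0.   ],
       [ 0.422, -0.907,  0.   ],
       [ 0.   , -0.   , -1.   ]]), 'wrist_force': array([-0.287, -0.411, -0.762]), 'ft_torque': array([ 0.017,  0.01 , -0.064]), 'finger_force': 0.0, 'grip_width': 0.08528942398779064} 0.022
```

Run:
```python
import cv2,numpy as np
a=cv2.imread("pics/scene0.png");b=cv2.imread("pics/top0.png")
cv2.imwrite("pics/a.png",cv2.resize(a[120:330,260:540],None,fx=2.8,fy=2.8,interpolation=2))
cv2.imwrite("pics/b.png",cv2.resize(b[80:310,140:500],None,fx=2.2,fy=2.2,interpolation=2))
```

```text
(no output)
```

View pics/a.png

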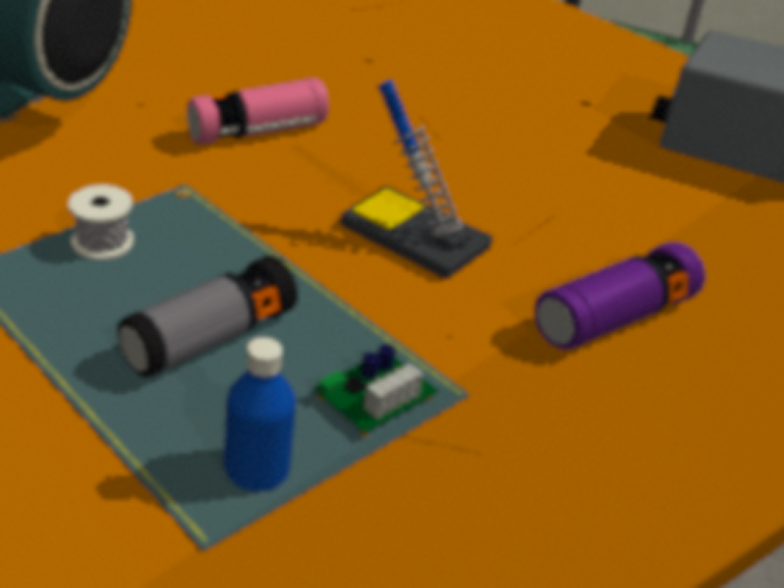

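View pics/b.png

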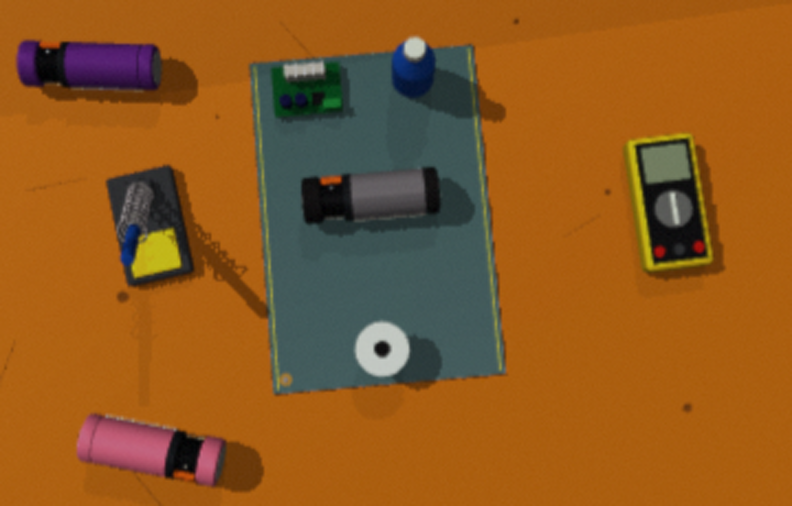

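The grey speaker is at scene (333,233) / top (308,168): grey cloth, black caps, lying on the mat. The purple one (scene 481,228 / top 181,107) and the pink one (scene 350,157 / top 211,283) are look-alikes off the mat. The enlarged crops confirm this. The pod shows on the speaker's +x side, scene (355,227), with the stand on the left at top (204,171).

Run:
```python
from h import *
np.set_printoptions(precision=4,suppress=True)
C=[(253.6,108.6),(355,100.5),(370,250.5),(264,259)]
W=np.array([atz("top",c,.003) for c in C]);print("corners",W[:,:2].tolist(),W.mean(0))
print("long",np.degrees(np.arctan2(*(W[0]+W[1]-W[2]-W[3])[1::-1])),"short",np.degrees(np.arctan2(*(W[0]+W[3]-W[1]-W[2])[1::-1])))
for n,a,b in [("spk",(333,233.5),(308.7,167.4)),("barrel",(332.6,232.3),(309.1,168.5)),("btn",(356,226.3),(290.3,158.4)),("floor",(419.2,201.5),(203.7,171.3)),("mouth",(403.1,170.3),(195.4,188.6)),("grip",(401.1,156.4),(196.3,193.8)),("stand",(403.1,207.2),(208.9,181.1)),("tip",(417.5,200.9),(203.3,170.8))]:
    print(n,*tri(a,b))
for n,b,z in [("spk",(308.7,167.4),.029),("floor",(203.7,171.3),.028),("mouth",(195.4,188.6),.106),("stand",(208.9,181.1),0),("spool",(313.9,236.2),0),("board",(281.2,121.1),0)]: print(n,atz("top",b,z))
for n,b,z in [("floor",(419.2,201.5),.028),("mouth",(403.1,170.3),.106),("stand",(403.1,207.2),0)]: print(n,atz("scene",b,z))
b=cv2.imread("pics/top0.png");a=cv2.imread("pics/scene0.png")
w=np.hstack([cv2.resize(b[150:190,270:345],(720,384),interpolation=2)])
v=cv2.resize(a[140:220,370:450],(400,400),interpolation=2)
t=cv2.resize(b[145:225,180:240],(300,400),interpolation=2)
cv2.imwrite("pics/c.png",np.hstack([v,t]))
# orange pod pixels
for c,i,r in (("scene",a,(200,260,290,380)),("top",b,(150,190,270,345))):
    hsv=cv2.cvtColor(i,cv2.COLOR_BGR2HSV)[r[0]:r[1],r[2]:r[3]]
    m=(hsv[...,0]<18)&(hsv[...,1]>170)&(hsv[...,2]>100);y,x=np.nonzero(m);print(c,len(x),x.mean()+r[2],y.mean()+r[0],x.min()+r[2],x.max()+r[2],y.min()+r[0],y.max()+r[0])
```

```text
corners [[0.7413624881893351, 0.15732487107741466], [0.7576434639389136, -0.10087123700457641], [0.37824767678216525, -0.1263646551158182], [0.36298849284071677, 0.13321720862639205]] [0.5601 0.0158 0.003 ]
long 3.745047927945411 short 93.4858336018618
spk [0.5823 0.0174 0.0246] 0.005255112622717854
barrel [0.5797 0.0171 0.0263] 0.0037468224633299533
btn [0.6036 0.0632 0.0408] 0.0008590518861629512
floor [0.5813 0.28   0.0184] 0.003784059244123111
mouth [0.5252 0.274  0.0879] 0.01202980116626028
grip [0.5121 0.2665 0.1235] 0.0017724333704977962
stand [ 0.5547  0.2653 -0.0082] 0.015477663778026148
tip [0.5804 0.2781 0.0211] 0.0016225174915527917
spk [0.5829 0.0197 0.029 ]
floor [0.5785 0.276  0.028 ]
mouth [0.5265 0.2742 0.106 ]
stand [0.5581 0.2699 0.    ]
spool [0.416  0.0104 0.    ]
board [0.7083 0.0878 0.    ]
floor [0.5915 0.271  0.028 ]
mouth [0.5469 0.244  0.106 ]
stand [0.5609 0.2483 0.    ]
scene 452 366.0265486725664 210.76106194690266 347 379 200 233
top 28 289.9642857142857 161.39285714285714 286 294 160 163
```

View pics/c.png

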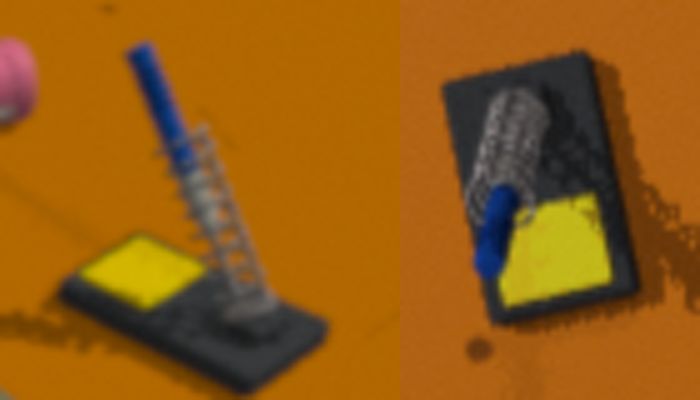

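Call:
jog_arm([
  [38, -31.5, 0, 0, 0, 0, -1],
  [76, -63, 0, 0, 0, 0, -1],
  [114, -94.5, 0, 0, 0, 0, -1],
  [152, -126, 0, 0, 0, 0, -1],
  [190, -157.5, 0, 0, 0, 0, -1],
])

```text
clock: 2.1
tcp_pos: [0.3911, -0.3871, 0.2534]
tool_rot: [[0.907, 0.422, 0.0], [0.422, -0.907, -0.0], [0.0, 0.0, -1.0]]
wrist_force: [0.5, -0.3, 0.3]
grip_width: 0.0855
finger_force: 0.0
```

Call:
jog_arm([
  [38, -31.5, 0, 0, 0, 0, -1],
  [76, -63, 0, 0, 0, 0, -1],
  [114, -94.5, 0, 0, 0, 0, -1],
  [152, -126, 0, 0, 0, 0, -1],
  [190, -157.5, 0, 0, 0, 0, -1],
])

```text
clock: 2.6
tcp_pos: [0.4969, -0.164, 0.2537]
tool_rot: [[0.907, 0.422, 0.001], [0.422, -0.907, -0.0], [0.001, 0.001, -1.0]]
wrist_force: [1.2, -0.5, -0.3]
grip_width: 0.0854
finger_force: 0.0
```

Call:
jog_arm([
  [38, -31.5, 0, 0, 0, -8.5, -1],
  [76, -63, 0, 0, 0, -17, -1],
  [114, -94.5, 0, 0, 0, -25.5, -1],
  [152, -126, 0, 0, 0, -34, -1],
  [153, -127, 0, 0, 0, -42, -1],
])

```text
clock: 3.1
tcp_pos: [0.5828, 0.0182, 0.2529]
tool_rot: [[0.382, 0.924, -0.0], [0.924, -0.382, 0.001], [0.001, -0.001, -1.0]]
wrist_force: [-0.3, -0.7, -0.6]
grip_width: 0.0856
finger_force: 0.0
```

```bash
cat >> h.py <<'E'
from scipy.spatial.transform import Rotation as R
def go(p,Rt):
    s=get_state();Rc=np.array(s["tool_rot"])
    d=Rc.T@(np.array(p)-s["tcp_pos"])*1000;rv=R.from_matrix(Rc.T@Rt).as_rotvec(degrees=True)
    print("t",round(s["clock"],2),"p",np.round(s["tcp_pos"],4),"shift",np.round(d,1),"rot",np.round(rv,2),"|d|",round(np.linalg.norm(d)),"|r|",round(np.linalg.norm(rv),1),"F",np.round(s["wrist_force"],1),"w",round(s["grip_width"],4))
def down(a): # tool x at angle a (deg), pointing down
    a=np.radians(a);x=np.array([np.cos(a),np.sin(a),0]);z=np.array([0,0,-1.]);return np.stack([x,np.cross(z,x),z],1)
E
python3 -c "
from h import *
go([.582,.013,.15],down(93.6))"
```

```text
t 3.1 p [0.5828 0.0182 0.2529] shift [ -5.2   1.3 102.9] rot [ -0.03  -0.05 -26.04] |d| 103 |r| 26.0 F [-0.3 -0.7 -0.6] w 0.0856
```

Call:
jog_arm([
  [-2, 0, 30, 0, 0, -8.5, -1],
  [-4, 1, 60, 0, 0, -17, -1],
  [-5, 1, 100, 0, 0, -26, -1],
  [-5, 1, 130, 0, 0, -26, -1],
  [-5, 1, 160, 0, 0, -26, -1],
])

```text
clock: 3.6
tcp_pos: [0.5802, 0.0088, 0.092]
tool_rot: [[-0.052, 0.999, -0.0], [0.999, 0.052, -0.0], [0.0, -0.0, -1.0]]
wrist_force: [1.1, -0.9, 0.4]
grip_width: 0.0856
finger_force: 0.0
```

Call:
jog_arm([
  [0, 0, 20, 0, 0, 0, -1],
  [0, 0, 40, 0, 0, 0, -1],
  [0, 0, 59, 0, 0, 0, -1],
  [0, 0, 59, 0, 0, 0, -1],
])

```text
clock: 4.0
tcp_pos: [0.5792, 0.0088, 0.0318]
tool_rot: [[-0.052, 0.999, -0.004], [0.999, 0.052, 0.0], [0.0, -0.004, -1.0]]
wrist_force: [-0.7, -0.9, 0.4]
grip_width: 0.0855
finger_force: 0.0
```

Run:
```python
from h import *
go([.582,.013,.034],down(93.6))
i=viewer.read_camera("scene");cv2.imwrite("pics/d.png",cv2.resize(i[180:290,270:420],None,fx=5,fy=5,interpolation=2))
```

```text
t 4.0 p [0.5792 0.0088 0.0318] shift [ 4.   3.  -2.2] rot [-0.22 -0.02 -0.63] |d| 5 |r| 0.7 F [-0.7 -0.9  0.4] w 0.0855
```

View pics/d.png

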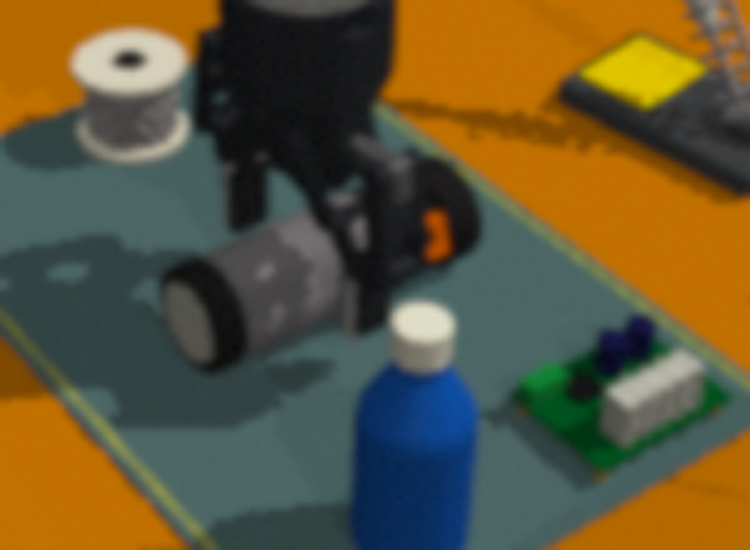

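Call:
jog_arm([
  [0, -6, 0, 0, 0, 0, -1],
  [0, -12, 0, 0, 0, 0, -1],
  [0, -15, 0, 0, 0, 0, -1],
  [0, -18, 0, 0, 0, 0, -1],
  [0, -21, 0, 0, 0, 0, -1],
])

```text
clock: 4.55
tcp_pos: [0.5594, 0.0077, 0.0347]
tool_rot: [[-0.052, 0.999, 0.001], [0.999, 0.052, -0.0], [-0.0, 0.001, -1.0]]
wrist_force: [0.6, 0.1, 0.9]
grip_width: 0.0854
finger_force: 0.7
```

Call:
jog_arm([
  [0, -3, 0, 0, 0, 0, -1],
  [0, -6, 0, 0, 0, 0, -1],
  [0, -9, 0, 0, 0, 0, -1],
  [0, -12, 0, 0, 0, 0, -1],
  [0, -15, 0, 0, 0, 0, -1],
])

```text
clock: 5.05
tcp_pos: [0.5443, 0.0069, 0.0343]
tool_rot: [[-0.052, 0.999, -0.0], [0.999, 0.052, -0.0], [-0.0, -0.0, -1.0]]
wrist_force: [1.0, 0.4, -0.3]
grip_width: 0.0853
finger_force: 0.1
```

Run:
```python
from h import *
go([.582,.013,.034],down(93.6))
P={}
for c in("scene","top"):
    i=viewer.read_camera(c);cv2.imwrite(f"pics/e_{c}.png",i)
    for t in("speaker","speaker_button","speaker_barrel"):
        r=viewer.landmark_of(c,t);print(c,t,[(np.round(d["xy"],1).tolist(),round(d["conf"],2)) for d in r[:4]])
a=cv2.imread("pics/e_scene.png");b=cv2.imread("pics/e_top.png")
cv2.imwrite("pics/e.png",np.hstack([cv2.resize(a[180:280,280:380],(400,400),interpolation=2),cv2.resize(b[140:210,265:335],(400,400),interpolation=2)]))
```

```text
t 5.05 p [0.5443 0.0069 0.0343] shift [ 4.2 37.9  0.3] rot [-0.    0.   -0.63] |d| 38 |r| 0.6 F [ 1.   0.4 -0.3] w 0.0853
scene speaker [([350.0, 159.8], 0.86), ([478.3, 224.7], 0.69), ([326.7, 227.8], 0.6)]
scene speaker_button [([352.5, 215.3], 0.94), ([501.4, 223.0], 0.93), ([336.3, 155.4], 0.71)]
scene speaker_barrel [([351.8, 160.7], 0.79), ([328.1, 230.7], 0.7), ([479.3, 226.6], 0.7)]
top speaker [([178.7, 108.6], 0.84), ([212.0, 284.1], 0.8)]
top speaker_button [([160.1, 97.2], 0.86), ([223.4, 297.4], 0.62)]
top speaker_barrel [([206.2, 281.7], 0.83), ([185.2, 107.6], 0.78)]
```

View pics/e.png

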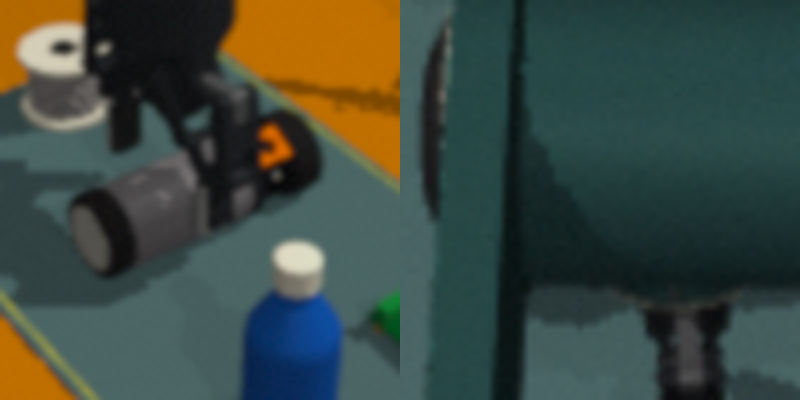

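Run:
```python
from h import *
for xa in (.555,.558,.561):
  for y in (.063,):
    print(xa,[(th,np.round(proj("scene",[xa+.024*np.sin(np.radians(th)),y,.029+.024*np.cos(np.radians(th))]),1).tolist()) for th in range(-10,41,10)])
print(np.round(proj("scene",[.579+.0225,.063,.029+.0115]),1))
```

```text
0.555 [(-10, [343.3, 210.5]), (0, [344.3, 211.3]), (10, [345.3, 212.3]), (20, [346.2, 213.6]), (30, [347.1, 215.0]), (40, [347.9, 216.6])]
0.558 [(-10, [344.0, 211.2]), (0, [345.0, 211.9]), (10, [346.0, 213.0]), (20, [347.0, 214.2]), (30, [347.9, 215.6]), (40, [348.7, 217.2])]
0.561 [(-10, [344.7, 211.8]), (0, [345.7, 212.6]), (10, [346.7, 213.6]), (20, [347.7, 214.9]), (30, [348.6, 216.3]), (40, [349.4, 217.9])]
[355.6 225.9]
```

Call:
jog_arm([
  [0, -3, 0, 0, 0, 0, -1],
  [0, -5, 0, 0, 0, 0, -1],
  [0, -8, 0, 0, 0, 0, -1],
  [0, -8, 0, 0, 0, 0, -1],
  [0, -2, 0, 0, 0, 0, -1],
])

```text
clock: 5.95
tcp_pos: [0.5424, 0.0068, 0.0344]
tool_rot: [[-0.052, 0.999, 0.0], [0.999, 0.052, -0.0], [-0.0, 0.0, -1.0]]
wrist_force: [-0.3, -0.5, -0.6]
grip_width: 0.0855
finger_force: 0.0
```

Call:
jog_arm([
  [0, 6, 0, 0, 0, 0, -1],
  [0, 6, -40, 0, 0, 0, -1],
  [0, 0, -90, 0, 0, 0, -1],
  [-50, 0, -130, 0, 0, 0, -1],
  [-100, 0, -130, 0, 0, 0, -1],
])

```text
clock: 6.45
tcp_pos: [0.5489, -0.0816, 0.1675]
tool_rot: [[-0.055, 0.998, 0.006], [0.998, 0.055, -0.001], [-0.001, 0.006, -1.0]]
wrist_force: [0.5, -0.8, -0.1]
grip_width: 0.0854
finger_force: 0.0
```

Call:
jog_arm([
  [-50, 0, 0, 0, 0, 0, -1],
  [-90, 0, 0, 0, 0, 0, -1],
])

```text
clock: 6.65
tcp_pos: [0.5522, -0.1739, 0.1633]
tool_rot: [[-0.051, 0.999, 0.001], [0.999, 0.051, -0.001], [-0.001, 0.001, -1.0]]
wrist_force: [0.5, 0.5, 0.1]
grip_width: 0.0852
finger_force: 0.0
```

Run:
```python
from h import *
go([.582,.013,.034],down(93.6))
for c in("scene","top"):
    i=viewer.read_camera(c);cv2.imwrite(f"pics/f_{c}.png",i)
    for t in("speaker","speaker_button","speaker_barrel"):
        r=viewer.landmark_of(c,t);print(c,t,[(np.round(d["xy"],1).tolist(),round(d["conf"],2)) for d in r[:4]])
a=cv2.imread("pics/f_scene.png");b=cv2.imread("pics/f_top.png")
cv2.imwrite("pics/f.png",np.hstack([cv2.resize(a[190:270,290:370],(400,400),interpolation=2),cv2.resize(b[140:220,265:345],(400,400),interpolation=2)]))
```

```text
t 6.65 p [ 0.5522 -0.1739  0.1633] shift [185.2  39.2 129.2] rot [ 0.06  0.04 -0.65] |d| 229 |r| 0.7 F [0.5 0.5 0.1] w 0.0852
scene speaker [([350.4, 161.0], 0.76), ([479.6, 223.6], 0.68), ([324.7, 225.1], 0.65)]
scene speaker_button [([337.2, 154.8], 0.82), ([339.5, 209.3], 0.7)]
scene speaker_barrel [([479.5, 225.1], 0.79), ([350.1, 158.9], 0.61), ([324.1, 226.4], 0.56)]
top speaker [([309.9, 184.5], 0.77), ([210.2, 283.4], 0.75), ([181.9, 111.8], 0.56)]
top speaker_button [([222.0, 299.5], 0.93), ([294.9, 181.8], 0.8), ([162.8, 95.3], 0.8)]
top speaker_barrel [([185.3, 110.7], 0.94), ([310.5, 183.1], 0.9), ([208.7, 283.6], 0.85)]
```

View pics/f.png

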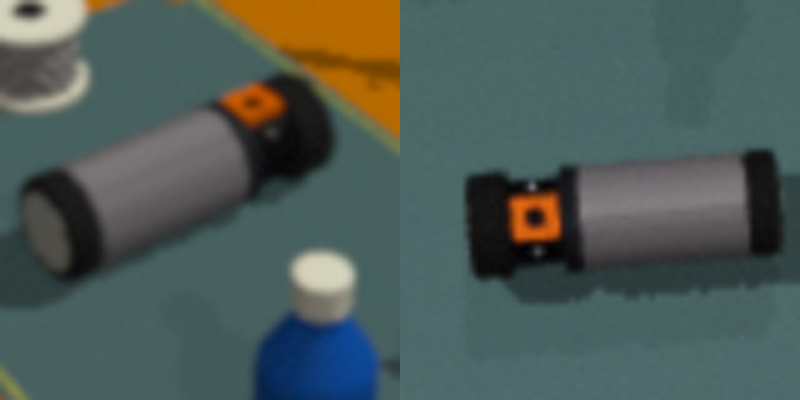

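Run:
```python
from h import *
print(tri((340.8,210.4),(292.2,183.4)))
# silhouette: find axis edges projections
cam=np.array(viewer.camera_params("top")["extrinsics"])[:3,3]
def sil(x,y,z=.029,r=.026):
    v=np.array([x-cam[0],z-cam[2]]);d=np.linalg.norm(v);a=np.arcsin(r/d);L=np.sqrt(d*d-r*r);v/=d
    out=[]
    for s in(1,-1):
        c,n=np.cos(a),s*np.sin(a);w=np.array([c*v[0]-n*v[1],n*v[0]+c*v[1]])*L
        out.append(proj("top",[cam[0]+w[0],y,cam[2]+w[1]]))
    return np.array(out)
def fitx(col,row):
    y=.0
    b=min(((abs(sil(x,y_)[:,1].mean()-row)+abs(sil(x,y_)[:,0].mean()-col)),x,y_) for x in np.arange(.52,.58,.0005) for y_ in np.arange(-.08,.1,.002))
    return b
l=fitx(265+88/5,140+225.5/5);r=fitx(265+363/5,140+203/5);print(l,r,np.degrees(np.arctan2(l[1]-r[1],l[2]-r[2])))
print(sil(l[1],l[2]))
for th in(-10,0,10,20):
  xa=l[1]+(.065-l[2])*(l[1]-r[1])/(l[2]-r[2])
  print(th,xa,proj("top",[xa+.024*np.sin(np.radians(th)),.065,.029+.024*np.cos(np.radians(th))]),proj("scene",[xa+.024*np.sin(np.radians(th)),.065,.029+.024*np.cos(np.radians(th))]))
```

```text
(array([0.54229324, 0.06040872, 0.04861892]), np.float64(0.002408958157299398))Traceback (most recent call last):
  File "<stdin>", line 16, in <module>
  File "<stdin>", line 14, in fitx
  File "<stdin>", line 14, in <genexpr>
  File "<stdin>", line 10, in sil
  File "h.py", line 11, in proj
    p=viewer.camera_params(cam);E=np.array(p["extrinsics"])
ValueError: time passes only in moves, steps and waits
```

```bash
sed -i 's/viewer.camera_params(cam)/CP[cam]/' h.py; sed -i '2a CP={c:viewer.camera_params(c) for c in("scene","top")}' h.py
cat > fit.py <<'E'
from h import *
from scipy.optimize import fsolve
cam=np.array(CP["top"]["extrinsics"])[:3,3]
def sil(x,y,z=.029,r=.026):
    v=np.array([x-cam[0],z-cam[2]]);d=np.linalg.norm(v);a=np.arcsin(r/d);L=np.sqrt(d*d-r*r);v/=d
    out=[]
    for s in(1,-1):
        c,n=np.cos(a),s*np.sin(a);w=np.array([c*v[0]-n*v[1],n*v[0]+c*v[1]])*L
        out.append(proj("top",[cam[0]+w[0],y,cam[2]+w[1]]))
    return np.array(out)
def axis(col,row): return fsolve(lambda q:sil(*q).mean(0)-[col,row],[.55,.03])
E
python3 - <<'E'
from fit import *
l=axis(265+88/5,140+225.5/5);r=axis(265+363/5,140+203/5);print(l,r,np.degrees(np.arctan2(l[0]-r[0],l[1]-r[1])))
print(sil(*l))
for th in(-10,0,10,20):
  y=.0605;xa=l[0]+(y-l[1])*(l[0]-r[0])/(l[1]-r[1]);P=[xa+.024*np.sin(np.radians(th)),y,.029+.024*np.cos(np.radians(th))]
  print(th,xa,proj("top",P),proj("scene",P))
E
```

```text
[0.54059565 0.08376878] [ 0.54896961 -0.05004594] -3.580829948059421
[[282.37535672 174.39585142]
 [282.82464328 195.80414858]]
-10 0.5420517828632403 [291.6488492  184.76580783] [339.34513357 208.14957003]
0 0.5420517828632403 [291.61670478 183.00691674] [340.32363568 208.89320698]
10 0.5420517828632403 [291.60241902 181.29040664] [341.29984768 209.89236836]
20 0.5420517828632403 [291.60641104 179.67171737] [342.24248823 211.11739223]
```

Run:
```python
from fit import *
b=cv2.imread("pics/f_top.png")
hsv=cv2.cvtColor(b,cv2.COLOR_BGR2HSV)
s=b[172:196,282:302].astype(int);w=np.clip(s[...,2]-s[...,0]-15,0,None)
yy,xx=np.mgrid[172:196,282:302];print("pod",(w*xx).sum()/w.sum(),(w*yy).sum()/w.sum())
for k in(150,120,90):
  m=w>k; print(k,m.sum(),xx[m].mean(),yy[m].mean())
g=b.sum(2)
print("dark cap col 281-285 rows"); print(g[170:200,280:287:2].T.tolist()); print(g[165:195,338:343:2].T.tolist())
a=cv2.imread("pics/f_scene.png").astype(int)[203:218,330:350];w=np.clip(a[...,2]-a[...,0]-30,0,None);print(w.tolist())
```

```text
pod 291.52843863242475 183.09264219316213
150 43 291.4186046511628 183.41860465116278
120 60 291.85 183.23333333333332
90 72 291.5 183.0
dark cap col 281-285 rows
[[283, 285, 282, 283, 232, 94, 64, 59, 56, 62, 65, 68, 60, 58, 60, 63, 59, 57, 52, 45, 50, 47, 49, 57, 76, 155, 247, 268, 266, 266], [288, 288, 285, 262, 184, 66, 53, 56, 60, 59, 64, 65, 61, 63, 65, 71, 57, 54, 49, 56, 46, 41, 37, 39, 48, 120, 220, 259, 264, 268], [286, 287, 281, 253, 149, 64, 51, 59, 61, 58, 61, 69, 66, 60, 58, 60, 53, 61, 43, 54, 42, 38, 39, 40, 44, 136, 242, 264, 267, 266], [284, 292, 281, 263, 215, 151, 69, 29, 38, 74, 116, 116, 98, 88, 91, 92, 73, 61, 51, 47, 38, 33, 36, 43, 33, 92, 167, 196, 249, 259]]
[[281, 282, 281, 280, 236, 106, 55, 58, 66, 65, 63, 63, 61, 67, 65, 75, 65, 55, 56, 50, 52, 37, 44, 40, 37, 61, 115, 164, 164, 163], [287, 280, 282, 284, 279, 267, 250, 204, 173, 163, 137, 109, 95, 100, 101, 88, 87, 81, 73, 70, 77, 64, 64, 64, 66, 114, 179, 181, 173, 167], [283, 283, 283, 286, 281, 281, 284, 284, 279, 252, 191, 181, 186, 182, 185, 189, 188, 182, 179, 177, 178, 177, 174, 175, 178, 183, 1
[... 380 characters left out ...]
8, 157, 147, 124, 83, 30, 0, 0, 0, 0], [0, 0, 0, 0, 16, 82, 140, 167, 155, 134, 124, 131, 149, 159, 142, 97, 31, 0, 0, 0], [0, 0, 0, 0, 43, 114, 161, 168, 142, 97, 79, 97, 133, 161, 158, 130, 74, 3, 0, 0], [0, 0, 0, 0, 9, 59, 124, 150, 142, 115, 110, 119, 137, 148, 141, 118, 73, 5, 0, 0], [0, 0, 0, 0, 0, 0, 45, 111, 143, 151, 150, 143, 133, 121, 106, 80, 35, 0, 0, 0], [0, 0, 0, 0, 0, 0, 0, 31, 95, 129, 134, 122, 104, 76, 43, 16, 0, 0, 0, 0], [0, 0, 0, 0, 0, 0, 0, 0, 20, 70, 94, 77, 40, 9, 0, 0, 0, 0, 0, 0], [0, 0, 0, 0, 0, 0, 0, 0, 0, 9, 23, 11, 0, 0, 0, 0, 0, 0, 0, 0], [0, 0, 0, 0, 0, 0, 0, 0, 0, 0, 0, 0, 0, 0, 0, 0, 0, 0, 0, 0], [0, 0, 0, 0, 0, 0, 0, 0, 0, 0, 0, 0, 0, 0, 0, 0, 0, 0, 0, 0]]
```

Run:
```python
from h import *
np.set_printoptions(precision=4,suppress=True)
C=np.array([(443,82),(585,50),(640,292),(492,325)],float)-[400,0]
C=C/5-.4+[180,145]
W=np.array([atz("top",c,.016) for c in C])[:,:2];print(W,W.mean(0))
u=(W[2]+W[3]-W[0]-W[1]);print("lean yaw",np.degrees(np.arctan2(u[1],u[0])),np.linalg.norm(u)/2, "short",np.degrees(np.arctan2(*(W[0]+W[3]-W[1]-W[2])[::-1])))
E1,e=tri((397.6,149.2),(197.0,199.0));print("top end",E1,e)
# stylus axis: fit from end px & other points on blue
S=lambda p:tuple(np.array(p)/5-.4+[370,140]);T=lambda p:tuple((np.array(p)-[400,0])/5-.4+[180,145])
for n,a,b in [("end",(139,48),(487,274)),]: print(n,tri(S(a),T(b)))
for d in viewer.landmark_of("top","stylus_grip")[:3],viewer.landmark_of("scene","stylus_grip")[:3],viewer.landmark_of("top","stand_mouth")[:2],viewer.landmark_of("scene","stand_mouth")[:2],viewer.landmark_of("top","stand_floor")[:2],viewer.landmark_of("scene","stand_floor")[:2]: print([(x["xy"],x["conf"]) for x in d])
# predict: floor f, yaw
for yaw in (-174,-168,-164):
  for f in ([.580,.278,.028],):
    h=np.array([np.cos(np.radians(yaw)),np.sin(np.radians(yaw)),0]);a=.5736*h+[0,0,.8192];n=np.array([0,0,1])-a*.8192;n/=np.linalg.norm(n)
    t=np.array(f)-.004*n
    for k in(0,.105,.125,.145): print(yaw,k,t+k*a,proj("scene",t+k*a),proj("top",t+k*a))
    print("mouth",proj("scene",f+.095*a),proj("top",f+.095*a),"floor",proj("scene",f),proj("top",f))
```

```text
[[0.6071 0.3176]
 [0.6218 0.2475]
 [0.5008 0.2198]
 [0.4861 0.2921]] [0.5539 0.2693]
lean yaw -167.59143848935193 0.12386079369024755 short 101.68259344330632
top end [0.4997 0.2616 0.1396] 0.0008206634662807138
end (array([0.4988, 0.2617, 0.1392]), np.float64(0.0008322258362438639))
[([197.6, 193.7], 0.68), ([202.9, 169.7], 0.32), ([293.3, 182.0], 0.2)]
[([400.7, 157.9], 0.48)]
[([195.5, 189.0], 0.87)]
[([403.7, 170.1], 0.7)]
[([201.2, 166.9], 0.85), ([308.6, 182.8], 0.66)]
[([417.1, 202.3], 0.68)]
-174 0 [0.5767 0.2777 0.0257] [416.9609 198.7257] [203.2388 172.1813]
-174 0.105 [0.5168 0.2714 0.1117] [403.5692 160.6651] [195.9236 192.5513]
-174 0.125 [0.5054 0.2702 0.1281] [400.9869 153.3454] [194.3732 196.8703]
-174 0.145 [0.494  0.269  0.1445] [398.3946 146.004 ] [192.7658 201.3485]
mouth [405.9256 164.0228] [196.2662 188.896 ] floor [418.0635 198.5538] [202.8703 170.7163]
-168 0 [0.5768 0.2773 0.0257] [416.8784 198.7736] [203.3777 172.1569]
-168 0.105 [0.5179 0.2648 0.1117] [401.9026 161.4638] [198.8664 192.0311]
-168 0.125 [0.5067 0.2624 0.1281] [399.0035 154.2583] [197.9105 196.2443]
-168 0.145 [0.4954 0.26   0.1445] [396.0897 147.0219] [196.9196 200.6126]
mouth [404.4999 164.7203] [198.7738 188.4531] floor [418.0635 198.5538] [202.8703 170.7163]
-164 0 [0.5768 0.2771 0.0257] [416.8298 198.8087] [203.4688 172.1327]
-164 0.105 [0.519  0.2605 0.1117] [400.9064 162.0527] [200.7955 191.5166]
-164 0.125 [0.5079 0.2573 0.1281] [397.8149 154.9323] [200.2294 195.6252]
-164 0.145 [0.4969 0.2542 0.1445] [394.7047 147.7742] [199.6426 199.8849]
mouth [403.6495 165.2342] [200.4179 188.015 ] floor [418.0635 198.5538] [202.8703 170.7163]
```

```bash
cat >> h.py <<'E'
def lean(yaw=-168,tilt=35):
    h=np.radians(yaw);a=np.array([np.cos(h)*np.sin(np.radians(tilt)),np.sin(h)*np.sin(np.radians(tilt)),np.cos(np.radians(tilt))])
    y=down(yaw+180)[:,1];return np.stack([np.cross(y,-a),y,-a],1)
E
python3 - <<'E'
from h import *
Rt=lean();g=np.array([.5085,.262,.128]);tz=Rt[:,2];print(Rt)
go([.5522,-.17,.25],down(12));go(g-.123*tz,down(12)); go(g-.123*tz,Rt)
print(down(12).T@Rt, R.from_matrix(down(12).T@Rt).as_rotvec(degrees=True))
E
```

```text
[[ 0.80125161  0.20791169  0.56104242]
 [ 0.17031129 -0.9781476   0.11925325]
 [ 0.57357644  0.         -0.81915204]]
t 7.35 p [ 0.5519 -0.171   0.1627] shift [  0.9   0.4 -87.3] rot [ 1.0e-02 -0.0e+00  8.1e+01] |d| 87 |r| 81.0 F [ 0.5 -0.2  0.1] w 0.0857
t 7.35 p [ 0.5519 -0.171   0.1627] shift [423.6 -90.3 -66.1] rot [ 1.0e-02 -0.0e+00  8.1e+01] |d| 438 |r| 81.0 F [ 0.5 -0.2  0.1] w 0.0857
t 7.35 p [ 0.5519 -0.171   0.1627] shift [423.6 -90.3 -66.1] rot [-24.68  28.9   78.29] |d| 438 |r| 87.0 F [ 0.5 -0.2  0.1] w 0.0857
[[ 8.19152044e-01  1.20753471e-17  5.73576436e-01]
 [-9.80961806e-18  1.00000000e+00  1.87038960e-17]
 [-5.73576436e-01  0.00000000e+00  8.19152044e-01]] [-5.70661831e-16  3.50000000e+01 -6.67717266e-16]
```

Call:
jog_arm([
  [42, -9, -13, 0, 0, 8.1, -1],
  [84, -18, -26, 0, 0, 16.2, -1],
  [127, -27, -39, 0, 0, 24.3, -1],
  [169, -36, -52, 0, 0, 32.4, -1],
  [212, -45, -66, 0, 0, 40.5, -1],
])

```text
clock: 7.85
tcp_pos: [0.4954, 0.0385, 0.2289]
tool_rot: [[0.611, 0.792, 0.0], [0.792, -0.611, 0.0], [0.0, 0.0, -1.0]]
wrist_force: [1.2, 0.4, 0.5]
grip_width: 0.0855
finger_force: 0.0
```

Call:
jog_arm([
  [26, -34, 0, 0, 0, 8.1, -1],
  [53, -69, 0, 0, 0, 16.2, -1],
  [79, -103, 0, 0, 0, 24.3, -1],
  [105, -137, 0, 0, 0, 32.4, -1],
  [132, -172, 0, 0, 0, 40.5, -1],
])

```text
clock: 8.35
tcp_pos: [0.4403, 0.2425, 0.2285]
tool_rot: [[0.971, 0.238, 0.001], [0.238, -0.971, 0.0], [0.001, -0.0, -1.0]]
wrist_force: [0.1, -0.3, -0.2]
grip_width: 0.0857
finger_force: 0.0
```

Call:
jog_arm([
  [0, 0, 0, 0, 7, 0, -1],
  [0, 0, 0, 0, 14, 0, -1],
  [0, 0, 0, 0, 21, 0, -1],
  [0, 0, 0, 0, 28, 0, -1],
  [0, 0, 0, 0, 35, 0, -1],
])

```text
clock: 8.85
tcp_pos: [0.4411, 0.2411, 0.2289]
tool_rot: [[0.791, 0.244, 0.561], [0.199, -0.97, 0.142], [0.578, -0.001, -0.816]]
wrist_force: [0.6, -0.5, 0.4]
grip_width: 0.0853
finger_force: 0.0
```

Run:
```python
from h import *
Rt=lean();g=np.array([.5085,.262,.128]);tz=Rt[:,2]
go(g-.003*tz,Rt);print(get_state()["q"])
```

```text
t 8.85 p [0.4411 0.2411 0.2289] shift [ -0.9  -3.9 120.1] rot [-1.25 -0.34  1.7 ] |d| 120 |r| 2.1 F [ 0.6 -0.5  0.4] w 0.0853
[ 30.80327303 -35.72524101 124.07255999 -11.26612711  57.96832598
 109.7980878 ]
```

Call:
jog_arm([
  [-1, -4, 25, -1.2, 0, 1.7, -1],
  [-1, -4, 50, -1.2, 0, 1.7, -1],
  [-1, -4, 75, -1.2, 0, 1.7, -1],
  [-1, -4, 100, -1.2, 0, 1.7, -1],
  [-1, -4, 114, -1.2, 0, 1.7, -1],
])

```text
clock: 9.35
tcp_pos: [0.503, 0.2604, 0.1324]
tool_rot: [[0.802, 0.208, 0.56], [0.171, -0.978, 0.118], [0.572, 0.001, -0.82]]
wrist_force: [0.7, -0.3, -0.0]
grip_width: 0.0854
finger_force: 0.0
```

Call:
jog_arm([
  [0, 0, 6, 0, 0, 0, -1],
  [0, 0, 6, 0, 0, 0, -1],
])

```text
clock: 9.55
tcp_pos: [0.5061, 0.2611, 0.1288]
tool_rot: [[0.802, 0.208, 0.56], [0.171, -0.978, 0.119], [0.573, 0.0, -0.82]]
wrist_force: [0.2, 0.7, -0.1]
grip_width: 0.0853
finger_force: 0.0
```

Run:
```python
from h import *
Rt=lean();g=np.array([.5085,.262,.128]);tz=Rt[:,2]
go(g-.003*tz,Rt)
a=viewer.read_camera("scene");b=viewer.read_camera("top")
cv2.imwrite("pics/g.png",np.hstack([cv2.resize(a[130:210,370:450],(400,400),interpolation=2),cv2.resize(b[150:230,165:245],(400,400),interpolation=2)]))
```

```text
t 9.55 p [0.5061 0.2611 0.1288] shift [ 1.6 -0.4 -0.9] rot [0.03 0.06 0.01] |d| 2 |r| 0.1 F [ 0.2  0.7 -0.1] w 0.0853
```

View pics/g.png

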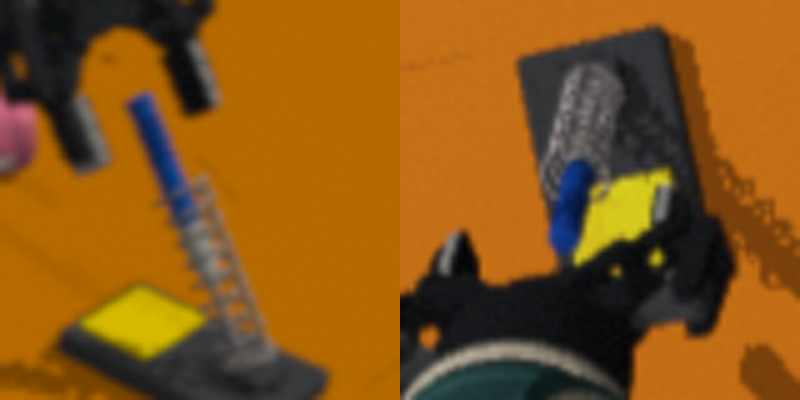

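Call:
jog_arm([
  [1, 0, 0, 0, 0, 0, 0],
  [1, 0, 0, 0, 0, 0, 1],
  [1, 0, 0, 0, 0, 0, 1],
  [1, 0, 0, 0, 0, 0, 1],
  [1, 0, 0, 0, 0, 0, 1],
], grip_force=50)

```text
clock: 10.15
tcp_pos: [0.507, 0.2613, 0.1301]
tool_rot: [[0.801, 0.208, 0.561], [0.17, -0.978, 0.119], [0.574, 0.0, -0.819]]
wrist_force: [-2.6, -2.3, 4.4]
grip_width: 0.013
finger_force: 50.8
```

Call:
jog_arm([
  [0, 0, 0, 0, 0, 0, 1],
  [0, 0, 0, 0, 0, 0, 1],
  [0, 0, 0, 0, 0, 0, 1],
])

```text
clock: 10.45
tcp_pos: [0.5071, 0.2614, 0.1301]
tool_rot: [[0.801, 0.208, 0.561], [0.17, -0.978, 0.119], [0.574, 0.0, -0.819]]
wrist_force: [-2.1, -1.0, 4.1]
grip_width: 0.013
finger_force: 48.7
```

Run:
```python
from h import *
Rt=lean();g=np.array([.5085,.262,.128]);tz=Rt[:,2]
go(g-.003*tz,Rt);print(get_state()["finger_force"],get_state()["ft_torque"])
a=viewer.read_camera("scene");b=viewer.read_camera("top")
cv2.imwrite("pics/h.png",np.hstack([cv2.resize(a[130:210,370:450],(400,400),interpolation=2),cv2.resize(b[150:230,165:245],(400,400),interpolation=2)]))
```

```text
t 10.45 p [0.5071 0.2614 0.1301] shift [ 0.  -0.3 -0.4] rot [ 0.01 -0.02 -0.  ] |d| 0 |r| 0.0 F [-2.1 -1.   4.1] w 0.013
48.663647174835205 [-0.02387583  0.25167798  0.05088917]
```

Call:
jog_arm([
  [0, 0, -15, 0, 0, 0, 1],
  [0, 0, -40, 0, 0, 0, 1],
  [0, 0, -70, 0, 0, 0, 1],
  [0, 0, -100, 0, 0, 0, 1],
  [0, 0, -135, 0, 0, 0, 1],
])

```text
clock: 11.05
tcp_pos: [0.4304, 0.2448, 0.2405]
tool_rot: [[0.802, 0.208, 0.56], [0.17, -0.978, 0.118], [0.572, 0.001, -0.82]]
wrist_force: [1.2, 0.5, 0.6]
grip_width: 0.0127
finger_force: 48.9
```

Run:
```python
from h import *
go([.434,.246,.28],down(12))
a=viewer.read_camera("scene");b=viewer.read_camera("top")
cv2.imwrite("pics/i.png",np.hstack([cv2.resize(a[110:210,350:450],(400,400),interpolation=2),cv2.resize(b[140:240,155:255],(400,400),interpolation=2)]))
```

```text
t 11.05 p [0.4304 0.2448 0.2405] shift [ 25.7  -0.4 -30.2] rot [ 4.000e-02 -3.492e+01 -1.000e-02] |d| 40 |r| 34.9 F [1.2 0.5 0.6] w 0.0127
```

View pics/i.png

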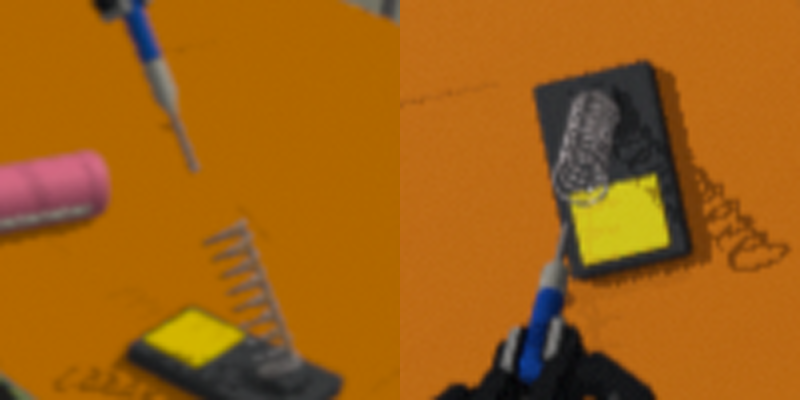

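Call:
jog_arm([
  [11, 5, -16, 0, -4, 0, 1],
  [24, 51, -6, 0, -12, 0, 1],
  [38, 100, 8, 0, -20, 0, 1],
  [51, 148, 20, 0, -28, 0, 1],
  [64, 190, 33, 0, -35, 0, 1],
])

```text
clock: 11.65
tcp_pos: [0.5385, 0.0766, 0.2503]
tool_rot: [[0.978, 0.207, -0.005], [0.207, -0.978, 0.001], [-0.005, -0.002, -1.0]]
wrist_force: [-0.6, 1.4, -0.1]
grip_width: 0.0125
finger_force: 49.2
```

Call:
jog_arm([
  [0, 14, 0, 0, 0, 0, 1],
  [0, 14, 10, 0, 0, 0, 1],
  [0, 14, 20, 0, 0, 0, 1],
  [0, 14, 20, 0, 0, 0, 1],
])

```text
clock: 12.05
tcp_pos: [0.5389, 0.0662, 0.2291]
tool_rot: [[0.978, 0.209, -0.001], [0.209, -0.978, 0.0], [-0.001, -0.0, -1.0]]
wrist_force: [-0.1, -0.2, -1.4]
grip_width: 0.0128
finger_force: 49.2
```

Run:
```python
from h import *
go([.543,.0605,.216],down(12))
a=viewer.read_camera("scene");b=viewer.read_camera("top")
cv2.imwrite("pics/j_a.png",a);cv2.imwrite("pics/j_b.png",b)
for t in("stylus_tip","speaker_button"):
  for c in("scene","top"): print(c,t,[(np.round(d["xy"],1).tolist(),round(d["conf"],2)) for d in viewer.landmark_of(c,t)[:4]])
cv2.imwrite("pics/j.png",np.hstack([cv2.resize(a[160:230,305:375],(400,400),interpolation=2),cv2.resize(b[140:220,255:335],(400,400),interpolation=2)]))
s=get_state();tip=s["tcp_pos"]+.128*s["tool_rot"][:,2];print(tip,proj("scene",tip),proj("top",tip))
```

```text
t 12.05 p [0.5389 0.0662 0.2291] shift [ 2.8  6.5 13.1] rot [-0.01  0.04  0.06] |d| 15 |r| 0.1 F [-0.1 -0.2 -1.4] w 0.0128
scene stylus_tip [([345.3, 191.5], 0.47), ([391.7, 262.2], 0.17)]
top stylus_tip []
scene speaker_button [([342.6, 208.0], 0.59), ([336.5, 153.5], 0.58), ([503.3, 223.1], 0.55)]
top speaker_button [([291.3, 182.7], 0.94), ([163.2, 100.0], 0.81), ([220.9, 297.0], 0.69)]
[0.5402281  0.06579308 0.10350491] [342.40691621 190.01371195] [287.98954574 180.88301061]
```

View pics/j.png

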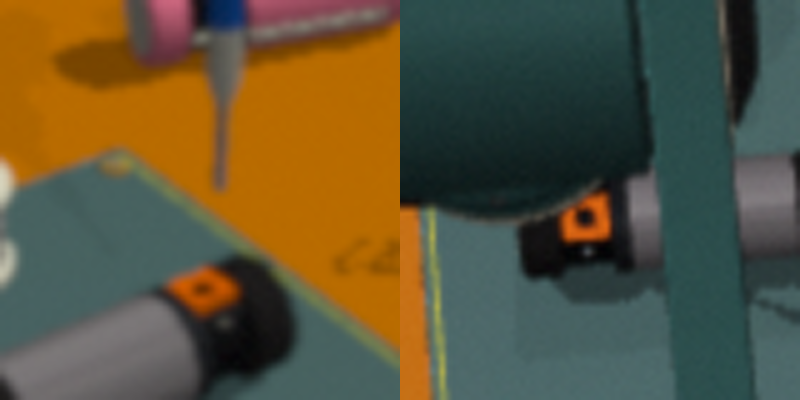

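Run:
```python
from h import *
np.set_printoptions(precision=2,suppress=True)
p=np.array([.4304,.2448,.2405]);Rt=lean();
for L in(.124,.128,.132,.136):
  t=p+L*Rt[:,2];print(L,proj("scene",t)-[398.4,151.6],proj("top",t)-[196.3,196.6])
print(tri((398.4,151.6),(196.3,196.6))[0]-p,Rt.T@(tri((398.4,151.6),(196.3,196.6))[0]-p))
# grasp-time: handle end
a=cv2.imread("pics/i.png")
# sub-pixel tip in j: print column profile
j=cv2.imread("pics/j_a.png").astype(int)
print((j[183:198,337:350,2]-j[183:198,337:350,0]))
```

```text
0.124 [-1.51 -1.89] [1.54 2.17]
0.128 [-0.92 -0.44] [1.74 1.3 ]
0.132 [-0.34  1.  ] [1.93 0.43]
0.136 [0.24 2.45] [ 2.12 -0.43]
[ 0.07  0.02 -0.11] [ 0.   -0.    0.13]
[[184 184 184 185 177 115  52  76 141 181 184 185 184]
 [184 185 184 184 177 112  49  74 141 180 184 185 185]
 [185 185 185 184 178 112  49  73 142 181 185 185 184]
 [184 184 185 184 178 112  49  77 149 182 184 184 185]
 [184 184 184 185 177 109  51  84 160 183 184 185 184]
 [185 184 184 184 175 103  49  85 165 184 184 185 185]
 [185 184 185 182 169  91  43  83 161 185 185 184 185]
 [184 185 185 182 166  85  41  83 164 184 185 184 185]
 [183 184 184 183 163  88  45  85 160 183 184 184 184]
 [176 182 185 183 172 101  62  98 170 184 184 185 185]
 [111 156 181 183 178 141 111 137 179 185 185 184 185]
 [ 52  93 140 180 182 179 178 180 184 184 184 184 185]
 [ 23  44  86 132 176 182 183 185 184 184 185 185 185]
 [  8  27  45  75 112 156 181 184 184 184 184 185 185]
 [-11   7  27  36  56  95 143 180 184 184 184 184 185]]
```

Call:
jog_arm([
  [-14, 2, 12, 0, 7, 0, 1],
  [-29, 4, 24, 0, 14, 0, 1],
  [-43, 6, 36, 0, 21, 0, 1],
  [-57, 8, 48, 0, 28, 0, 1],
  [-72, 9, 60, 0, 35, 0, 1],
])

```text
clock: 12.85
tcp_pos: [0.4713, 0.0415, 0.1709]
tool_rot: [[0.798, 0.208, 0.566], [0.17, -0.978, 0.12], [0.579, 0.001, -0.816]]
wrist_force: [-1.5, 1.1, -0.5]
grip_width: 0.0127
finger_force: 49.1
```

Call:
jog_arm([
  [0, 0, 0, 0, 0, 0, 1],
  [0, 0, 0, 0, 0, 0, 1],
])

```text
clock: 13.05
tcp_pos: [0.4714, 0.0414, 0.1716]
tool_rot: [[0.801, 0.207, 0.562], [0.17, -0.978, 0.119], [0.575, 0.001, -0.818]]
wrist_force: [0.2, -0.2, 1.6]
grip_width: 0.0125
finger_force: 49.2
```

Run:
```python
from h import *
Rt=lean();go(np.array([.5435,.058,.063])-.130*Rt[:,2],Rt)
a=viewer.read_camera("scene");b=viewer.read_camera("top")
cv2.imwrite("pics/k_a.png",a);cv2.imwrite("pics/k_b.png",b)
cv2.imwrite("pics/k.png",np.hstack([cv2.resize(a[190:230,320:360],(400,400),interpolation=2),cv2.resize(b[162:202,272:312],(400,400),interpolation=2)]))
s=get_state();tip=s["tcp_pos"]+.130*s["tool_rot"][:,2];print(tip,proj("scene",tip),proj("top",tip))
```

```text
t 13.05 p [0.4714 0.0414 0.1716] shift [-1.7 -1.2  1.4] rot [ 0.05 -0.07 -0.  ] |d| 3 |r| 0.1 F [ 0.2 -0.2  1.6] w 0.0125
[0.54558687 0.05711246 0.06602443] [340.11910863 205.5600283 ] [292.71738779 180.74849604]
```

View pics/k.png

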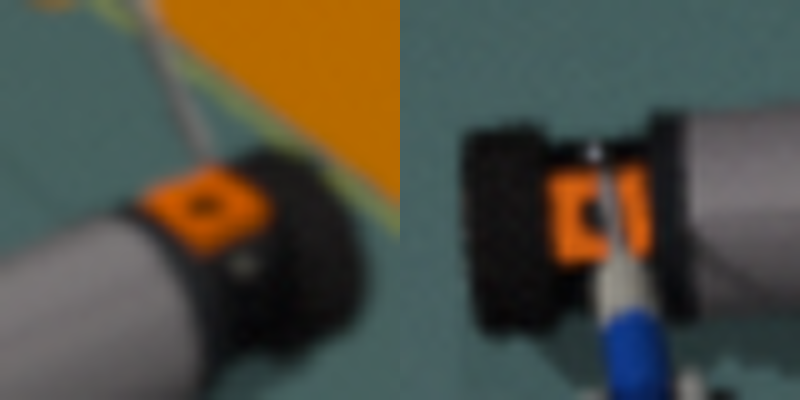

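Run:
```python
from h import *
k=tri((340.2,206.5),(292.35,179.3));h=tri((340.2,210.05),(291.25,183.05));print(k,h,h[0]-k[0])
print(tri((340.1,209.1),(291.6,184.45)))
for a,b in(((340.1,209.1),(291.6,184.45)),): print(atz("scene",a,.053),atz("top",b,.053))
b=cv2.imread("pics/k_b.png").astype(int);print((b[174:192,284:300].sum(2)))
```

```text
(array([0.54850021, 0.05689515, 0.06532699]), np.float64(0.0024762583970220947)) (array([0.5420998 , 0.06100827, 0.04954181]), np.float64(0.0012977564400607877)) [-0.00640041  0.00411312 -0.01578518]
(array([0.53922312, 0.06120048, 0.050338  ]), np.float64(0.0010749605697993173))
[0.5424769  0.05957718 0.053     ] [0.538595   0.06058543 0.053     ]
[[136 166 199 250 259 256 259 256 258 255 239 229 171  83  65  85]
 [ 64  75 140 214 217 220 218 225 209 204 167 153 114  61  61  85]
 [ 45  51  58 107  82  87 134 225 103  65  52  47  50  61  62  90]
 [ 51  47  28  28  25  45 147 314 119  41  27  46  49  65  70  97]
 [ 48  42  34  41  56  71  96 146 108  89 110 124  91  74  74  97]
 [ 54  56  66 132 182 196 194 222 220 181 229 243 154  87  73  86]
 [ 54  56 108 238 299 312 301 298 309 269 310 293 172  91  76  94]
 [ 62  62 100 232 311 312 268 267 316 284 306 294 203  97  73  92]
 [ 62  57  84 197 302 284 157 153 291 284 275 302 231 103  75  90]
 [ 56  54  83 195 297 270 123 115 237 280 257 303 242 105  69  91]
 [ 53  60  90 198 300 283 170 121 202 286 251 307 284 116  72  87]
 [ 58  54  79 191 305 306 250 212 246 303 245 311 285 114  77  74]
 [ 56  49  74 161 306 308 306 302 317 330 277 309 257 100  67  64]
 [ 45  50  62 136 260 270 265 278 333 367 338 297 182  72  59  63]
 [ 52  39  42  59 116 106  92 172 323 397 371 317 166  71  52  56]
 [ 44  46  42  30  24  25  54 194 396 408 380 324 217 103  53  44]
 [ 35  35  38  19  20  24  72 219 406 415 391 335 240 119  46  39]
 [ 49  42  33  20  15  28  64 214 407 417 396 344 252 144  60  26]]
```

Run:
```python
from h import *
go(np.array([.5415,.059,.192]),down(12));go(np.array([.5415,.059,.232]),down(12))
```

```text
t 13.15 p [0.4726 0.0416 0.1725] shift [69.4 -2.6 24.8] rot [ 3.000e-02 -3.505e+01  2.000e-02] |d| 74 |r| 35.0 F [0.8 0.2 0.6] w 0.0127
t 13.15 p [0.4726 0.0416 0.1725] shift [92.4 -2.6 -8. ] rot [ 3.000e-02 -3.505e+01  2.000e-02] |d| 93 |r| 35.0 F [0.8 0.2 0.6] w 0.0127
```

Call:
jog_arm([
  [18, 0, -14, 0, -7, 0, 1],
  [40, -1, -14, 0, -14, 0, 1],
  [60, -2, -12, 0, -21, 0, 1],
  [78, -3, -10, 0, -28, 0, 1],
  [92, -3, -8, 0, -35, 0, 1],
])

```text
clock: 13.65
tcp_pos: [0.5429, 0.06, 0.2311]
tool_rot: [[0.978, 0.208, -0.005], [0.208, -0.978, -0.002], [-0.005, 0.001, -1.0]]
wrist_force: [-0.7, -1.1, 0.3]
grip_width: 0.0125
finger_force: 49.2
```

Call:
jog_arm([
  [0, 0, 15, 0, 0, 0, 1],
  [0, 0, 30, 0, 0, 0, 1],
  [0, 0, 37, 0, 0, 0, 1],
  [0, 0, 37, 0, 0, 0, 1],
  [0, 0, 37, 0, 0, 0, 1],
])

```text
clock: 14.15
tcp_pos: [0.5399, 0.059, 0.1936]
tool_rot: [[0.978, 0.208, 0.001], [0.208, -0.978, -0.0], [0.001, 0.0, -1.0]]
wrist_force: [-0.0, 0.3, -0.6]
grip_width: 0.0129
finger_force: 49.2
```

Run:
```python
from h import *
go(np.array([.5415,.059,.192]),down(12))
a=viewer.read_camera("scene")
cv2.imwrite("pics/l_a.png",a)
cv2.imwrite("pics/l.png",cv2.resize(a[185:235,310:370],(720,600),interpolation=2))
s=get_state();tip=s["tcp_pos"]-[0,0,.130];print(tip,proj("scene",tip),proj("scene",[.5415,.059,.053]))
i=a.astype(int)[198:220,330:352];print(i[...,2]-i[...,0]);print(i[:11].sum(2))
```

```text
t 14.15 p [0.5399 0.059  0.1936] shift [1.6 0.4 1.6] rot [ 0.02 -0.08 -0.01] |d| 2 |r| 0.1 F [-0.   0.3 -0.6] w 0.0129
[0.54005312 0.05902192 0.06394263] [339.46239663 204.89079485] [339.6687033 208.9693106]
[[-24 -24 -25 -24 -24 -24 -24 -23 -16  -6   6  21  44  80 125 172 183 184
  185 185 185 185]
 [-25 -25 -24 -24 -25 -25 -24 -24 -23 -15   0  16  27  38  65 108 156 181
  185 185 185 186]
 [-24 -25 -25 -25 -24 -24 -23 -26 -23 -16  -3   4  13  24  33  53  95 142
  181 185 185 185]
 [-25 -24 -25 -25 -25 -24 -26 -24 -22 -15  -6  -6  -9   1  15  31  50  82
  124 168 183 186]
 [-25 -25 -25 -25 -25 -25 -24 -24 -23 -15  -4  -7 -17 -18  -9  10  29  40
   65 108 154 181]
 [-25 -24 -24 -25 -25 -25 -25 -24 -23 -13  -3  -7 -17 -23 -21 -10  14  29
   36  57  96 137]
 [-25 -24 -24 -25 -25 -24 -25 -25 -23 -15  -2  -6 -17 -22 -20 -16   0  18
   27  34  45  74]
 [-26 -25 -25 -24 -24 -24 -24 -23 -22 -11   4   1 -11 -15 -13  -7  -2   6
   15  21  20  26]
 [-24 -24 -24 -25 -25 -24 -22 -19  -9  13  37  39  26  11   3   3   2   2
    3   7   7   5]
 [-24 -25 -24 -23 -20 -11   4  21  42  76 112 122 112  
[... 1478 characters left out ...]
1 250 276 292 301 305 309 314
  314 296 290 294]
 [268 265 266 265 265 265 269 266 261 245 231 250 264 272 277 292 302 309
  315 310 300 288]
 [268 266 266 265 268 265 267 266 260 241 230 250 264 264 265 265 276 289
  292 293 302 301]
 [265 266 266 265 268 266 265 265 264 244 234 248 257 253 232 206 193 213
  236 254 273 292]
 [266 265 265 267 266 266 266 268 265 244 235 241 237 206 161 123 109 114
  136 165 200 244]
 [269 267 266 268 267 269 268 271 269 264 254 237 198 141 103  79  81  79
   83  97 121 165]
 [263 265 267 265 269 275 282 291 298 299 286 264 213 155 112  85  79  79
   81  82  84 120]
 [267 264 265 266 279 294 308 310 302 291 269 268 256 223 172 133  93  85
   83  80  82  92]]
```

```bash
cat >> h.py <<'E'
def avg(n=6):
    P=[];F=[]
    for _ in range(n):
        viewer.read_camera("scene");s=get_state();P.append(s["tcp_pos"]);F.append(s["wrist_force"])
    print("t",round(s["clock"],2),"avg",np.round(np.mean(P,0),4),"sd",np.round(np.std(P,0),4),"F",np.round(np.mean(F,0),2),"w",round(s["grip_width"],4));return np.mean(P,0)
E
python3 - <<'E'
from h import *
p=avg(8);tip=p-[0,0,.13];print(proj("scene",tip)); print(down(12).T@(np.array([.5428,.0585,.1935])-p)*1000)
s=get_state()
E
```

```text
t 14.6 avg [0.5402 0.0591 0.1936] sd [0.     0.     0.0003] F [ 0.16  0.02 -0.24] w 0.0126
[339.52198875 205.03217119]
[2.39905782 1.11193486 0.1118697 ]
```

Call:
jog_arm([
  [2.5, 1, 2, 0, 0, 0, 1],
  [2.5, 1, 5, 0, 0, 0, 1],
  [2.5, 1, 8, 0, 0, 0, 1],
  [2.5, 1, 8, 0, 0, 0, 1],
])

```text
clock: 15.0
tcp_pos: [0.5427, 0.0587, 0.1842]
tool_rot: [[0.978, 0.208, -0.001], [0.208, -0.978, -0.0], [-0.001, -0.0, -1.0]]
wrist_force: [-0.2, -0.1, -0.1]
grip_width: 0.0128
finger_force: 49.2
```

Run:
```python
from h import *
p=avg(4);tip=p-[0,0,.13];print(tip,proj("scene",tip),proj("scene",[tip[0],tip[1],.053]))
i=viewer.read_camera("scene").astype(int)[201:216,334:347];print(i[...,2]-i[...,0]);print(i.sum(2))
```

```text
t 15.2 avg [0.5428 0.0587 0.1848] sd [0.0001 0.     0.0002] F [ 0.28  0.1  -0.68] w 0.0127
[0.54283508 0.058694   0.05482021] [339.89546559 208.66312457] [339.87422786 209.28800431]
[[-25 -25 -24 -24 -24 -20  -9   0   0   4  15  30  49]
 [-26 -25 -24 -25 -24 -20 -10  -3 -10 -15  -9  10  28]
 [-24 -24 -25 -24 -24 -20 -10  -4 -12 -20 -21  -9  13]
 [-25 -25 -24 -24 -24 -20  -9  -3 -10 -20 -20 -16   1]
 [-24 -24 -25 -24 -24 -17  -6  -1  -7 -12 -12  -8  -2]
 [-24 -24 -20 -18 -14  -3   5   6   7   4   3   3   1]
 [-21 -12   5  21  35  45  35  25  41  55  41  14   4]
 [  2  39  78 106 117 108  66  54  93 133 115  60  21]
 [ 48 114 167 197 179 118  61  68 131 189 174 131  65]
 [ 76 145 184 187 162  98  55  77 145 193 192 162 104]
 [ 38  79 124 153 154 139 126 141 169 182 174 151 106]
 [  1  15  59 124 170 181 182 175 164 154 139 111  64]
 [  0   0  16  62 120 162 167 154 136 110  76  47  21]
 [  2   0  -1  13  52 103 123 107  69  41  20  10   2]
 [  3   1  -1   0  13  39  55  41  18   7   6   3   0]]
[[265 265 267 266 266 255 236 241 271 289 304 307 308]
 [266 268 269 265 260 252 234 239 262 273 280 295 301]
 [266 269 268 267 266 253 237 238 262 267 264 266 275]
 [268 265 266 266 266 252 233 238 259 254 234 206 194]
 [266 266 265 267 263 249 227 231 237 206 163 121 109]
 [269 269 266 268 268 254 231 222 196 149 103  81  81]
 [269 277 283 288 286 272 242 233 217 165 116  88  80]
 [279 300 312 309 299 270 245 252 269 230 177 136  98]
 [278 303 310 288 262 234 217 250 281 273 248 188 130]
 [224 245 265 269 233 186 189 228 259 278 275 233 168]
 [142 164 195 219 221 201 208 220 244 261 249 216 157]
 [155 122 154 208 246 260 261 251 235 222 200 170 132]
 [238 163 132 162 210 233 239 221 196 177 152 128  95]
 [306 235 154 126 160 185 193 178 158 131 112  94  79]
 [341 288 201 136 126 142 145 127 112 131 138 107  72]]
```

Call:
jog_arm([
  [0.5, 1, 0, 0, 0, 0, 1],
  [0.5, 1, 2, 0, 0, 0, 1],
  [0.5, 1, 2, 0, 0, 0, 1],
  [0.5, 1, 2, 0, 0, 0, 1],
])

```text
clock: 15.65
tcp_pos: [0.5437, 0.0578, 0.1831]
tool_rot: [[0.978, 0.208, 0.0], [0.208, -0.978, -0.0], [0.0, 0.0, -1.0]]
wrist_force: [0.4, 0.0, 1.0]
grip_width: 0.0125
finger_force: 49.6
```

Call:
jog_arm([
  [0, 0, 1, 0, 0, 0, 1],
  [0, 0, 1, 0, 0, 0, 1],
  [0, 0, 1, 0, 0, 0, 1],
])

```text
clock: 15.95
tcp_pos: [0.544, 0.0578, 0.1827]
tool_rot: [[0.978, 0.208, 0.002], [0.208, -0.978, -0.0], [0.002, 0.0, -1.0]]
wrist_force: [-0.2, -0.0, 6.3]
grip_width: 0.0124
finger_force: 50.0
```

Run:
```python
from h import *
avg(4)
i=viewer.read_camera("scene").astype(int)[204:216,334:347];print(i[...,2]-i[...,0])
```

```text
t 16.15 avg [0.544  0.0578 0.1827] sd [0. 0. 0.] F [ 0.9  -0.13  6.47] w 0.0132
[[-24 -26 -23 -24 -24 -20  -9  -3  -9 -19 -21 -18  -4]
 [-25 -25 -25 -24 -24 -19  -9  -3  -7 -14 -13  -9  -4]
 [-25 -24 -23 -21 -14  -6   3   6   6   6   3  -1   1]
 [-21 -18 -10   8  31  43  35  24  40  55  39  13   5]
 [ -2  20  44  78 112 113  65  48  87 127 107  52  16]
 [ 42  90 133 170 184 136  62  53 113 188 173 119  55]
 [ 72 134 186 194 170 108  49  54 118 197 197 163 102]
 [ 40  87 146 169 155 117  92  94 141 192 188 162 116]
 [  2  19  66 126 160 168 173 168 173 169 156 134  94]
 [  0  -1  17  63 123 162 171 161 146 131 102  70  41]
 [  2   1   0  17  54 101 131 114  85  63  38  19   6]
 [  2   1  -1  -1  12  38  57  48  27  15   6   2   0]]
```

Call:
jog_arm([
  [0, 0, -4, 0, 0, 0, 1],
  [0, 0, -7, 0, 0, 0, 1],
  [-1.7, -1.1, -7, 0, 0, 0, 1],
  [-1.7, -1.1, -7, 0, 0, 0, 1],
  [-1.7, -1.1, -7, 0, 0, 0, 1],
])

```text
clock: 16.7
tcp_pos: [0.5415, 0.0586, 0.1888]
tool_rot: [[0.978, 0.208, -0.0], [0.208, -0.978, -0.0], [-0.0, 0.0, -1.0]]
wrist_force: [0.4, -0.0, -0.6]
grip_width: 0.013
finger_force: 49.4
```

Run:
```python
from h import *
p=avg(4);tip=p-[0,0,.1297];print(tip,proj("scene",tip),proj("scene",[tip[0],tip[1],.053]))
a=viewer.read_camera("scene");b=viewer.read_camera("top");cv2.imwrite("pics/m_a.png",a);cv2.imwrite("pics/m_b.png",b)
i=a.astype(int)[200:216,333:348];print(i[...,2]-i[...,0])
o=cv2.imread("pics/f_top.png")
for q in(o,b):
    s=q.astype(int)[176:192,284:300];print((s[...,2]-s[...,0])[2:14,2:13])
# shift of speaker between f and m in scene (cap region) and top
for n,q,f,r in(("scene",a,"f_scene",(205,245,293,333)),("top",b,"f_top",(170,200,275,300))):
    A=cv2.cvtColor(cv2.imread(f"pics/{f}.png"),6).astype(np.float32)[r[0]:r[1],r[2]:r[3]];B=cv2.cvtColor(q,6).astype(np.float32)[r[0]:r[1],r[2]:r[3]]
    print(n,cv2.phaseCorrelate(A,B,cv2.createHanningWindow(A.shape[::-1],5)))
```

```text
t 16.9 avg [0.5416 0.0585 0.1888] sd [0. 0. 0.] F [ 0.05  0.08 -0.15] w 0.0124
[0.54162693 0.05854097 0.05908897] [339.6073062  206.95953742] [339.53743091 209.05449806]
[[-26 -25 -24 -24 -25 -23 -17  -5   7  16  26  33  54  96 142]
 [-24 -24 -24 -24 -24 -24 -17  -6  -4  -5   2  15  30  50  82]
 [-25 -25 -26 -24 -24 -23 -17  -4  -5 -13 -17 -10  10  28  39]
 [-26 -25 -25 -25 -25 -24 -16  -6  -6 -16 -22 -21  -9  14  31]
 [-25 -24 -24 -25 -24 -23 -15  -6  -6 -15 -20 -20 -15   0  19]
 [-25 -24 -25 -25 -23 -20 -13  -3  -3  -9 -11 -11  -8  -2   6]
 [-24 -24 -24 -20 -12   0   8   6  10  16  12   3  -1   2   2]
 [-21 -18 -10   9  37  62  60  29  43  74  71  40  15   4   3]
 [ -6  15  42  80 123 142 108  59  83 139 152 113  59  18   5]
 [ 21  70 121 170 195 176 128  80 114 180 192 170 115  48  10]
 [ 28  83 148 183 183 157 119  98 138 178 196 182 141  73  19]
 [  9  37  77 120 148 153 148 146 160 177 175 159 126  68  16]
 [ -1   2  15  55 112 164 180 175 163 154 142 125  84  40   8]
 [  2   0   0  14  58 117 156 154 138 115  82  56  32  11   0]
 [  3   2   1  -1  14  53  90  98  72  42  22  1
[... 647 characters left out ...]
13 -13 -14 -12 -14 -11 -11 -11 -12 -14 -13]
 [-14 -13 -14 -13 -14 -15 -13 -13 -12 -15 -10]
 [-17 -18 -16 -16 -17 -13 -14 -14 -12 -11  -4]
 [-16 -13 -14 -13 -11 -16 -13 -10  -3   4   7]
 [-15 -11 -11 -13 -13 -11  -6   3  17  33  35]
 [-14 -12 -11  -7  -2   2   6  26  66  94  90]
 [ -6  -1   9  15  18  16  18  64 150 157 138]
 [  5  28  66  92  97  70  81 132 189 193 173]
 [ 15  72 156 183 178 152 162 186 193 194 174]
 [ 16  84 176 182 175 174 171 173 168 167 150]
 [  6  56 132 123 105 103  90  85  72  60  44]
 [  1  11  33  30  25  21  17  15   8   5   1]]
scene ((0.05856293290260339, -0.05687906708569912), 0.9702267879247666)
top ((0.5806051119230116, 0.8720104213953519), 0.8146145776112874)
```

Call:
jog_arm([
  [0, 0, -30, 0, 0, 0, 1],
  [10, -48, -30, 0, 0, 0, 1],
  [20, -96, -30, 0, 0, 0, 1],
  [20, -96, -30, 0, 0, 0, 1],
])

```text
clock: 17.4
tcp_pos: [0.5409, 0.1607, 0.219]
tool_rot: [[0.977, 0.211, -0.0], [0.211, -0.977, 0.001], [0.0, -0.001, -1.0]]
wrist_force: [1.1, 0.3, -0.0]
grip_width: 0.0128
finger_force: 49.2
```

```bash
cat > meas.py <<'E'
from fit import *
np.set_printoptions(precision=2,suppress=True,linewidth=150)
def meas(a,b):
    s=b.astype(float);g=s.sum(2)
    def mid(col,r0,r1):
        v=np.mean(g[r0:r1,col:col+3],1);lo,hi=np.nonzero(v<160)[0][[0,-1]]
        th=160;e1=lo-(th-v[lo])/(v[lo-1]-v[lo]);e2=hi+(th-v[hi])/(v[hi+1]-v[hi]);return r0+e1,r0+e2
    l=mid(282,165,203)
    o=s[170:197,284:299];w=np.clip(o[...,2]-o[...,0]-60,0,None);yy,xx=np.mgrid[170:197,284:299]
    e=lambda p:p
    col=(o[...,2]-o[...,0])[:,4:10].mean(1); 
    rows=np.arange(170,197);on=np.nonzero(col>85)[0];top=rows[on[0]]-(col[on[0]]-85)/(col[on[0]]-col[on[0]-1]);bot=rows[on[-1]]+(col[on[-1]]-85)/(col[on[-1]]-col[on[-1]+1])
    # hole = low of r-b inside the pod
    h=np.clip(170-(o[...,2]-o[...,0]),0,None)[int(top)+2-170:int(bot)-1-170,3:10];hy,hx=np.mgrid[int(top)+2:int(bot)-1,287:294]
    print("cap",np.round(l,2),"capmid",np.mean(l),"pod edges",top,bot,(top+bot)/2,"hole",(h*hx).sum()/h.sum(),(h*hy).sum()/h.sum())
    i=a.astype(int)[205:216,334:348];print(i[...,2]-i[...,0])
E
python3 - <<'E'
from meas import *
a=viewer.read_camera("scene");b=viewer.read_camera("top");cv2.imwrite("pics/n_a.png",a);cv2.imwrite("pics/n_b.png",b)
meas(cv2.imread("pics/f_scene.png"),cv2.imread("pics/f_top.png"))
meas(a,b);avg(1)
E
```

```text
cap [174.07 195.27] capmid 184.67044656612552 pod edges 178.52319109461968 187.7451851851852 183.13418813990245 hole 290.9298531810767 183.0995106035889
[[-24 -25 -24 -23 -23 -20 -13 -13 -15 -16 -13  -7  -1   5]
 [-25 -23 -21 -17 -10   9  38  51  32  11   3   2   1   1]
 [-20 -11   5  23  43  79 124 150 123  81  41  15   3   3]
 [  2  37  75 107 130 159 188 187 177 154 113  60  21   6]
 [ 46 112 170 197 185 164 154 161 179 189 172 127  61  16]
 [ 73 144 191 198 172 127 109 127 163 191 188 160 104  33]
 [ 39  89 154 180 172 145 140 149 167 178 171 148 103  35]
 [  3  25  75 141 173 181 180 173 163 151 136 110  65  20]
 [  1   1  17  61 125 159 164 152 134 106  73  46  20   3]
 [  2   0  -1  12  50 100 124 107  70  39  21   9   3   0]
 [  3   1  -1  -1  13  39  53  41  18   7   5   2   2   0]]
cap [174.43 196.1 ] capmid 185.26130575706128 pod edges 178.86919831223628 188.30459770114942 183.58689800669285 hole 290.59081196581195 183.39155982905982
[[-26 -25 -25 -23 -21 -17  -9  -6 -10 -12 -10  -7  -2   5]
 [-24 -23 -20 -10   5  23  47  60  43  17   4   0   0   3]
 [-18 -11   9  41  75 106 136 159 134  83  42  15   4   1]
 [ 15  42  82 128 165 185 183 185 177 154 112  55  17   3]
 [ 69 120 171 200 188 161 147 161 184 192 169 117  48  10]
 [ 81 149 192 198 176 136 116 142 179 194 180 140  72  18]
 [ 37  89 153 183 183 163 148 159 176 174 158 124  66  15]
 [  3  23  71 133 172 183 175 163 154 141 124  83  39   8]
 [  1   1  16  59 121 154 152 137 113  79  59  31  11   2]
 [  1   0   0  14  53  92  96  72  42  21  12   5   0   1]
 [  2   2  -1  -1  10  26  32  19   7   7   7   2  -1  -3]]
t 17.55 avg [0.54 0.16 0.22] sd [0. 0. 0.] F [ 0.97  0.68 -1.1 ] w 0.0127
```

Call:
jog_arm([
  [-10, 47, 0, 0, 0, 0, 1],
  [-21, 95, 0, 0, 0, 0, 1],
  [-21, 95, 15, 0, 0, 0, 1],
  [-21, 95, 28, 0, 0, 0, 1],
  [-21, 95, 33, 0, 0, 0, 1],
])

```text
clock: 18.05
tcp_pos: [0.54, 0.059, 0.1841]
tool_rot: [[0.978, 0.207, -0.002], [0.207, -0.978, -0.0], [-0.002, -0.0, -1.0]]
wrist_force: [-0.2, -0.2, -0.6]
grip_width: 0.0125
finger_force: 49.3
```

Call:
jog_arm([
  [0, 0, 0, 0, 0, 0, 1],
  [0, 0, 0, 0, 0, 0, 1],
])

```text
clock: 18.25
tcp_pos: [0.5406, 0.0599, 0.1861]
tool_rot: [[0.978, 0.209, -0.0], [0.209, -0.978, -0.0], [-0.0, 0.0, -1.0]]
wrist_force: [-0.3, 0.1, 0.7]
grip_width: 0.0127
finger_force: 49.3
```

Run:
```python
from h import *
np.set_printoptions(linewidth=150)
avg(3)
i=viewer.read_camera("scene").astype(int)[205:216,334:348];print(i[...,2]-i[...,0])
```

```text
t 18.4 avg [0.5407 0.0599 0.1865] sd [0.     0.0001 0.    ] F [ 0.26 -0.33 -0.86] w 0.0126
[[-25 -25 -24 -23 -21 -14  -5  -2  -6 -11 -11  -7  -2   5]
 [-24 -25 -20 -12   2  11   9   6   9   9   5   0   2   2]
 [-18 -10   8  37  63  68  39  34  53  62  41  15   5   3]
 [ 15  40  79 124 148 116  59  66 114 145 113  57  18   4]
 [ 67 112 161 196 180 118  60  86 161 190 170 117  44   9]
 [ 75 126 169 186 169 118  84 121 179 195 181 140  74  20]
 [ 31  64 116 162 172 153 147 160 177 175 160 126  67  17]
 [  1  15  55 126 169 180 175 163 155 142 123  85  40   5]
 [  0   0  15  57 120 156 154 139 115  81  59  33  11   1]
 [  1  -1  -1  14  51  90  97  74  41  21  12   5   2   0]
 [  2   3   1  -1   9  26  33  18   6   7   7   3   0  -2]]
```

Call:
jog_arm([
  [0, 0, 2, 0, 0, 0, 1],
  [0, 0, 4, 0, 0, 0, 1],
  [0, 0, 4, 0, 0, 0, 1],
])

```text
clock: 18.75
tcp_pos: [0.5404, 0.0593, 0.1816]
tool_rot: [[0.978, 0.208, -0.0], [0.208, -0.978, -0.0], [-0.0, 0.0, -1.0]]
wrist_force: [0.2, 1.1, -0.2]
grip_width: 0.0124
finger_force: 49.3
```

Call:
jog_arm([
  [0, 0, 1, 0, 0, 0, 1],
  [0, 0, 1, 0, 0, 0, 1],
  [0, 0, 1, 0, 0, 0, 1],
])

```text
clock: 19.05
tcp_pos: [0.5405, 0.0593, 0.181]
tool_rot: [[0.978, 0.208, 0.0], [0.208, -0.978, -0.0], [-0.0, 0.0, -1.0]]
wrist_force: [0.7, 1.5, 0.9]
grip_width: 0.0128
finger_force: 49.3
```

Run:
```python
from h import *
np.set_printoptions(linewidth=150)
avg(4)
i=viewer.read_camera("scene").astype(int)[205:216,334:348];print(i[...,2]-i[...,0])
```

```text
t 19.25 avg [0.5405 0.0593 0.181 ] sd [0. 0. 0.] F [ 0.18 -0.05 -0.41] w 0.0125
[[-24 -25 -24 -24 -21 -13  -4  -4  -8 -12 -10  -7  -3   6]
 [-24 -23 -20 -12  -1   7   7   9  14  11   3   2   1   2]
 [-21 -12   7  37  63  60  32  42  71  71  41  15   4   2]
 [  2  37  79 124 145 107  53  74 130 152 114  60  20   3]
 [ 42 104 160 197 182 101  47  78 153 192 174 123  52  11]
 [ 62 118 167 186 172  99  65  94 168 198 190 153  86  23]
 [ 31  64 113 164 180 163 131 145 183 183 169 139  85  26]
 [  0  15  59 134 179 187 179 169 162 150 136 104  56  17]
 [  1   0  17  64 122 158 155 142 126  92  68  40  16   3]
 [  3   1   0  14  52  89  98  82  57  31  15   4   0  -2]
 [  3   1   1  -1   9  26  32  25  13   8   7   3  -1  -1]]
```

Call:
jog_arm([
  [0, 0, 1, 0, 0, 0, 1],
  [0, 0, 2, 0, 0, 0, 1],
  [0, 0, 2, 0, 0, 0, 1],
])

```text
clock: 19.6
tcp_pos: [0.5405, 0.0593, 0.1789]
tool_rot: [[0.978, 0.208, 0.0], [0.208, -0.978, -0.0], [0.0, 0.0, -1.0]]
wrist_force: [0.8, 0.4, 1.4]
grip_width: 0.0128
finger_force: 49.3
```

Call:
jog_arm([
  [0, 0, 1, 0, 0, 0, 1],
  [0, 0, 2, 0, 0, 0, 1],
  [0, 0, 2, 0, 0, 0, 1],
])

```text
clock: 19.9
tcp_pos: [0.5406, 0.0593, 0.177]
tool_rot: [[0.978, 0.208, 0.0], [0.208, -0.978, -0.0], [0.0, 0.0, -1.0]]
wrist_force: [0.9, 0.4, 3.6]
grip_width: 0.0127
finger_force: 49.3
```

Run:
```python
from h import *
np.set_printoptions(linewidth=150)
avg(4)
```

```text
t 20.1 avg [0.5406 0.0593 0.1771] sd [0. 0. 0.] F [ 0.32 -0.2   2.62] w 0.0129
```

Call:
jog_arm([
  [0, 0, 1, 0, 0, 0, 1],
  [0, 0, 1, 0, 0, 0, 1],
])

```text
clock: 20.3
tcp_pos: [0.5407, 0.0593, 0.1762]
tool_rot: [[0.978, 0.208, 0.001], [0.208, -0.978, -0.0], [0.001, 0.0, -1.0]]
wrist_force: [0.3, -0.5, 4.9]
grip_width: 0.0127
finger_force: 49.8
```

Call:
jog_arm([
  [0, 0, 1, 0, 0, 0, 1],
  [0, 0, 1, 0, 0, 0, 1],
])

```text
clock: 20.5
tcp_pos: [0.541, 0.0593, 0.1759]
tool_rot: [[0.978, 0.208, 0.002], [0.208, -0.978, -0.0], [0.002, 0.0, -1.0]]
wrist_force: [0.5, 0.5, 9.4]
grip_width: 0.0126
finger_force: 50.3
```

Run:
```python
from h import *
avg(4)
```

```text
t 20.7 avg [0.541  0.0593 0.176 ] sd [0. 0. 0.] F [ 0.29  0.05 10.5 ] w 0.0126
```

Call:
jog_arm([
  [0, 0, -3, 0, 0, 0, 1],
  [0, 0, -7, 0, 0, 0, 1],
  [0, 0, -15, 0, 0, 0, 1],
  [0, 0, -30, 0, 0, 0, 1],
  [0, 0, -50, 0, 0, 0, 1],
])

```text
clock: 21.2
tcp_pos: [0.5402, 0.0593, 0.2256]
tool_rot: [[0.978, 0.208, -0.001], [0.208, -0.978, -0.0], [-0.001, -0.0, -1.0]]
wrist_force: [-0.1, 0.6, -0.7]
grip_width: 0.013
finger_force: 49.6
```

Call:
jog_arm([
  [10, -48, 0, 0, 0, 0, 1],
  [20, -96, -5, 0, 0, 0, 1],
  [20, -96, -5, 0, 0, 0, 1],
])

```text
clock: 21.5
tcp_pos: [0.5399, 0.1616, 0.2316]
tool_rot: [[0.977, 0.211, 0.001], [0.211, -0.977, 0.001], [0.001, -0.001, -1.0]]
wrist_force: [0.9, -0.6, -0.6]
grip_width: 0.0127
finger_force: 49.3
```

Run:
```python
from meas import *
a=viewer.read_camera("scene");b=viewer.read_camera("top");cv2.imwrite("pics/o_a.png",a);cv2.imwrite("pics/o_b.png",b)
meas(a,b);avg(2)
p=np.array([.5071,.2614,.1301]);Rt=lean();go(p-.15*Rt[:,2],Rt);go(p-.15*Rt[:,2],down(12))
g=b.sum(2)[165:200,338:341].mean(1);print(g.astype(int))
```

```text
cap [174.43 195.54] capmid 184.9833845652275 pod edges 178.7495145631068 188.1069868995633 183.42825073133505 hole 290.70820021299255 183.3972310969116
[[-24 -24 -23 -23 -22 -18 -13 -10 -12 -12 -11  -8  -2   6]
 [-25 -24 -20 -12   5  22  42  54  39  17   2   1   3   3]
 [-20 -10   9  40  75 106 135 160 133  82  43  15   4   2]
 [ 10  40  81 128 165 186 186 187 178 153 114  58  17   4]
 [ 57 115 171 200 189 163 152 162 183 192 172 123  54  12]
 [ 76 145 191 198 175 136 116 138 175 195 187 153  86  23]
 [ 37  89 150 180 180 163 148 158 175 177 167 139  85  25]
 [  3  23  70 125 166 182 175 163 153 144 134 103  58  15]
 [  0   2  15  55 116 155 153 138 113  84  66  40  18   2]
 [  2   0  -1  15  53  90 100  75  47  23  14   6   1  -1]
 [  3   2   0  -1  10  26  33  20   8   8   7   4  -1  -1]]
t 21.7 avg [0.54 0.16 0.23] sd [0. 0. 0.] F [-0.14  0.05  0.02] w 0.0127
t 21.7 p [0.54 0.16 0.23] shift [ -96.7 -109.1  -22.7] rot [ 0.03 34.99 -0.01] |d| 148 |r| 35.0 F [ 0.4  0.  -0.4] w 0.0127
t 21.7 p [0.54 0.16 0.23] shift [ -96.7 -109.1  -22.7] rot [ 0.02 -0.01 -0.02] |d| 148 |r| 0.0 F [ 0.4  0.  -0.4] w 0.0127
[291 290 289 289 269 203 149 123 110 108  96  85  79  80  76  73  75  70  63  65  58  54  50  45  43  73 136 175 175 174 174 202 258 283 282]
```

Call:
jog_arm([
  [-20, -25, -20, 0, 0, 0, 1],
  [-45, -55, -23, 0, 0, 0, 1],
  [-70, -82, -23, 0, 0, 0, 1],
  [-97, -109, -23, 0, 0, 0, 1],
  [-97, -109, -23, 0, 7, 0, 1],
])

```text
clock: 22.2
tcp_pos: [0.4214, 0.2445, 0.2529]
tool_rot: [[0.971, 0.208, 0.119], [0.206, -0.978, 0.026], [0.121, -0.0, -0.993]]
wrist_force: [0.8, 0.1, -1.0]
grip_width: 0.0129
finger_force: 49.2
```

Call:
jog_arm([
  [0, 0, 0, 0, 7, 0, 1],
  [0, 0, 0, 0, 14, 0, 1],
  [0, 0, 0, 0, 21, 0, 1],
  [0, 0, 0, 0, 28, 0, 1],
  [0, 0, 0, 0, 28, 0, 1],
])

```text
clock: 22.7
tcp_pos: [0.4216, 0.2427, 0.2522]
tool_rot: [[0.8, 0.207, 0.563], [0.17, -0.978, 0.119], [0.576, 0.0, -0.818]]
wrist_force: [-0.3, -0.1, -0.2]
grip_width: 0.0126
finger_force: 49.3
```

Run:
```python
from h import *
avg(3);p=np.array([.5071,.2614,.1301]);Rt=lean();go(p-.135*Rt[:,2],Rt);go(p,Rt)
```

```text
t 22.85 avg [0.4224 0.2432 0.2533] sd [0.0004 0.0002 0.0003] F [ 0.58  0.17 -0.02] w 0.0129
t 22.85 p [0.4228 0.2434 0.2535] shift [-0.2 -0.1 15.5] rot [ 0.04  0.12 -0.04] |d| 16 |r| 0.1 F [ 0.7  0.1 -0.2] w 0.0129
t 22.85 p [0.4228 0.2434 0.2535] shift [ 1.000e-01 -2.000e-01  1.505e+02] rot [ 0.04  0.12 -0.04] |d| 151 |r| 0.1 F [ 0.7  0.1 -0.2] w 0.0129
```

Call:
jog_arm([
  [2, 0, 25, 0, 0, 0, 1],
  [2, 0, 50, 0, 0, 0, 1],
  [2, 0, 75, 0, 0, 0, 1],
  [2, 0, 100, 0, 0, 0, 1],
  [2, 0, 120, 0, 0, 0, 1],
])

```text
clock: 23.35
tcp_pos: [0.4929, 0.258, 0.1544]
tool_rot: [[0.803, 0.206, 0.559], [0.17, -0.979, 0.117], [0.571, 0.001, -0.821]]
wrist_force: [1.1, -1.3, -0.8]
grip_width: 0.0127
finger_force: 49.3
```

Call:
jog_arm([
  [0, 0, 12, 0, 0, 0, 1],
  [-1, 0, 22, 0, 0, 0, 1],
  [-2, 0, 27, 0, 0, 0, 1],
  [-2, 0, 29, 0, 0, 0, 1],
  [-2, 0, 29, 0, 0, 0, 1],
])

```text
clock: 23.85
tcp_pos: [0.5063, 0.2616, 0.1314]
tool_rot: [[0.801, 0.208, 0.561], [0.17, -0.978, 0.119], [0.574, 0.0, -0.819]]
wrist_force: [1.9, -0.8, -0.1]
grip_width: 0.0127
finger_force: 49.3
```

Run:
```python
from h import *
avg(3);p=np.array([.5071,.2614,.1301]);go(p,lean())
```

```text
t 24.0 avg [0.5062 0.2616 0.1316] sd [0. 0. 0.] F [ 2.28 -1.73 -0.52] w 0.0123
t 24.0 p [0.5062 0.2616 0.1316] shift [-0.2  0.4  1.7] rot [-0.   -0.05  0.  ] |d| 2 |r| 0.1 F [ 2.5 -1.8 -0.3] w 0.0123
```

Back in, 1.7 mm from the bottom. I'll go the last 1 mm, open slowly and retreat along the axis.

Call:
jog_arm([
  [0, 0, 1, 0, 0, 0, 1],
  [0, 0, 1.5, 0, 0, 0, 1],
  [0, 0, 1.5, 0, 0, 0, 0.6],
  [0, 0, 1.5, 0, 0, 0, 0.3],
  [0, 0, 1.5, 0, 0, 0, -0.2],
], grip_force=20)

```text
clock: 24.5
tcp_pos: [0.5069, 0.2618, 0.1295]
tool_rot: [[0.801, 0.208, 0.561], [0.17, -0.978, 0.119], [0.573, 0.0, -0.819]]
wrist_force: [-0.0, -0.2, 1.0]
grip_width: 0.0432
finger_force: 0.0
```

Call:
jog_arm([
  [0, 0, 0, 0, 0, 0, -1],
  [0, 0, 0, 0, 0, 0, -1],
  [0, 0, 0, 0, 0, 0, -1],
  [0, 0, 0, 0, 0, 0, -1],
])

```text
clock: 24.9
tcp_pos: [0.507, 0.2618, 0.1296]
tool_rot: [[0.801, 0.208, 0.561], [0.17, -0.978, 0.119], [0.574, 0.0, -0.819]]
wrist_force: [-0.0, -0.1, -0.6]
grip_width: 0.0853
finger_force: 0.0
```

Call:
jog_arm([
  [0, 0, -15, 0, 0, 0, -1],
  [0, 0, -40, 0, 0, 0, -1],
  [0, 0, -75, 0, 0, 0, -1],
  [0, 0, -110, 0, 0, 0, -1],
  [0, 0, -145, 0, 0, 0, -1],
])

```text
clock: 25.4
tcp_pos: [0.4248, 0.2441, 0.2495]
tool_rot: [[0.801, 0.208, 0.561], [0.17, -0.978, 0.119], [0.574, 0.0, -0.819]]
wrist_force: [-0.2, 0.2, -0.1]
grip_width: 0.0853
finger_force: 0.0
```

Run:
```python
from meas import *
avg(1)
a=viewer.read_camera("scene");b=viewer.read_camera("top");cv2.imwrite("pics/p_a.png",a);cv2.imwrite("pics/p_b.png",b)
for c in("scene","top"):
  for t in("stylus_grip","spool","board","bottle","meter","speaker_button","stand_mouth"): print(c,t,[(np.round(d["xy"],1).tolist(),round(d["conf"],2)) for d in viewer.landmark_of(c,t)[:2]])
# stylus compare vs. original picture (blue handle)
for n in("scene0","p_a","top0","p_b"):
    i=cv2.imread(f"pics/{n}.png").astype(int);r=(140,185,385,420) if n in("scene0","p_a") else (175,210,185,210)
    s=i[r[0]:r[1],r[2]:r[3]];m=(s[...,0]-s[...,2]>50);y,x=np.nonzero(m);print(n,m.sum(),x.mean()+r[2],y.mean()+r[0],y.min()+r[0],y.max()+r[0])
meas(a,b)
```

```text
t 25.45 avg [0.42 0.24 0.26] sd [0. 0. 0.] F [1.09 0.57 9.87] w 0.0857
scene stylus_grip [([418.4, 200.0], 0.62), ([398.3, 156.3], 0.5)]
scene spool [([299.1, 206.7], 0.64)]
scene board [([390.6, 260.6], 0.78)]
scene bottle [([351.0, 287.2], 0.88)]
scene meter [([192.1, 294.2], 0.58)]
scene speaker_button [([341.0, 209.5], 0.85), ([500.2, 220.1], 0.7)]
scene stand_mouth [([405.4, 170.4], 0.91), ([323.2, 226.9], 0.43)]
top stylus_grip [([200.5, 194.4], 0.45)]
top spool [([313.0, 235.5], 0.97)]
top board [([279.5, 122.4], 0.81), ([205.1, 169.5], 0.67)]
top bottle [([328.1, 113.2], 0.79)]
top meter [([441.6, 172.0], 0.96), ([205.0, 167.4], 0.19)]
top speaker_button [([290.1, 181.5], 0.97), ([160.3, 96.6], 0.89)]
top stand_mouth [([195.6, 188.6], 0.67)]
scene0 63 401.77777777777777 159.87301587301587 150 171
p_a 64 402.234375 160.234375 150 171
top0 80 198.075 190.9 182 200
p_b 84 197.88095238095238 190.82142857142858 182 200
cap [174.28 195.75] capmid 185.0117560970913 pod edges 178.85560344827587 187.9746835443038 183.41514349628983 hole 290.72101972101973 183.1976911976912
[[-24 -24 -23 -23 -20 -17 -12 -10 -12 -12 -11  -7  -2   5]
 [-22 -23 -19 -12   5  22  40  53  38  15   4   2   2   1]
 [-19 -10   9  41  73 104 133 157 129  82  41  15   4   3]
 [  9  39  79 125 162 182 180 182 172 150 111  59  17   3]
 [ 56 113 167 194 183 159 147 157 178 186 167 121  51  10]
 [ 74 141 185 192 171 132 113 133 170 190 183 148  79  21]
 [ 37  86 145 175 175 157 143 153 169 172 162 135  82  23]
 [  3  23  68 122 163 176 168 158 149 139 130 101  53  15]
 [  0   0  13  54 112 151 147 133 108  81  62  39  18   2]
 [  1   0   0  12  50  86  95  75  46  22  14   4  -1  -2]
 [  2   1   0   0   9  25  31  20   9   8   7   3   0  -2]]
```

```bash
python3 -c "
from h import *
avg(4);print(manip.hand_in())"
```

```text
t 26.45 avg [0.4257 0.2445 0.2484] sd [0. 0. 0.] F [-0.24 -0.19 -0.42] w 0.0858
the job is handed in; nothing more can be done
None
```

The job is handed in: I rolled the speaker until the button faced up (about 3° off by the pictures), pressed the button to its stop at about 10 N and let it spring back, then put the stylus back in the coil within half a pixel of where it started; on the first try the stylus missed the hole, touched the pod at about 6 N and shifted the speaker about 1 mm, and no bystander was touched.

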